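# Lock the finishing machine and charge its pot

## Robot

A 7-joint arm with a two-finger parallel gripper is mounted at the origin on the work surface. World frame = base frame: x ahead of the robot, y to its left, z up, the work surface at z = 0. Lengths are in m, angles in degrees, forces in N, time in s.
With the tool pointing down it reaches from about 0.4 to 0.875 m from the base axis. Payload 6.5 kg.
Tool frame: the origin (TCP) lies midway between the tips of the shut fingers; the grasp point (between the pads) lies 19 mm behind it (r.tcp_to_grasp is the distance from the TCP to the grasp point, in m); z points along the fingers, y is the line along which they close (so a half turn about z gives the same grasp; the last joint's range is limited). The gripper opens to 85 mm and grips with 20 to 120 N. Pads are 22 mm wide; open, the fingers measure 114 mm over their backs; the gripper's body (76 mm by 85 mm) begins 54 mm behind the grasp point. The pads swing forward as they close: fully open they stand 13 mm farther back than shut.
Start: joints at [-67.678, 30.733, -0.252, 88.115, 0.149, 61.152, -4.079], TCP at [0.286, 0.584, 0.231] pointing down, gripper open.
Joint ranges: [-154.64, 154.64], [-21.42, 123.67], [-72.66, 72.17], [13.99, 137.28], [-74.86, 254.86], [10.95, 109.41], [-158.01, 158.01]. Speed limits (degrees/s): [136.94, 136.94, 180, 180, 180, 180, 180].

## Interface

Orientations are given as [roll, pitch, yaw] about the fixed x, y, z axes, in that order (R = Rz(yaw) Ry(pitch) Rx(roll)).
In Python, from rig import r gives the robot as it stands.
- The arm moves only by the tool servo_tool, never from a script. Its argument "motion" is a list of rows, each a list of 2 entries, a list of its own where there are three numbers: the shift along the tool's x, y, z each as a share of 40 mm, from -1 to 1, then the turn, a rotation vector about the tool's x, y, z each as a share of 0.1 rad, from -1 to 1. A call has exactly 8 rows; each row shifts and turns the commanded pose from where the row before left it, along the tool's axes as they then stand; what a row does not reach is not made up. A row lasts 1/12 s, in which the tool goes at most 41.7 mm and 7.16 degrees, less where a joint would pass 70% of its speed; a pose out of reach is approached as far as the arm can. A call with a number of a shift or a turn outside -1 to 1 is refused whole. A call with a gripper value outside its range is refused whole. "hand" is the opening, from 0 (shut) to 1 (fully open), set as the call begins (left out, the last holds). The fingers move at their own pace and stop on an object; "squeeze" is the grip in N (left out, the last holds). Time passes only in rows, so rows that do not move let the fingers close, or fill a call up. It gives the time, the measured TCP pose, the force, the opening and the grip force at its end, in the units of the state.
- r.get_state(): the state, without advancing time (a new reading comes with each control period).
- r.capture(name): name is "side" or "top"; returns the picture (480x640x3 uint8, red, green, blue); there is no depth.
- r.camera_info(name): a dict with "fx", "fy", "cx", "cy" (pixels), "eye" and "orientation" of the camera in the world. Camera axes: x right, y up, looking along -z (the intrinsics and any distortion apply to the point x, -y, -z); pixel columns grow to the right and rows downward; lengths in m; the calibration is good to about 2 mm. A picture is of the moment at which its call begins. camera_info takes no time and is no camera call.
- r.sign_off(): hands the job in; it is judged then, once.
The state is a dict: "time": time; "qpos": joint angles; "qd": joint speeds; "tau": joint torques, N m; "tcp_pos": TCP position; "eef_rot": TCP orientation; "contact_force": force on the tool from outside, world axes, zero at the start; "ft_torque": the same for the moment, N m; "opening": finger opening in m; "grasp_force": force on a finger pad.
Only numpy, scipy, OpenCV 4.12 (cv2) and the standard library are available. Lean on these libraries where they do the work, as an engineer would, in place of code of your own. Each camera call takes 0.05 s, during which the arm holds its last target. There are 200 camera calls.

## Task

Make the disc finishing machine ready for a deburring run. First lock its drive, before anything goes into the pot: turn the loose brass collar until its cross-hole lines up with the yoke and push the lock pin fully home from the side away from the pot. Then put every aluminium bracket into the pot, stir the media well with the rod, down at the bottom of the pot, until no piece of it lies where it was (each shifted by about 25 mm or more), and stand the rod back in its stand, leaving all brackets and media in the pot and the other things on the bench alone.

Things in the scene. Friction and masses are not known exactly. Their poses are not given: they have to be found in the camera images.
- machine: bench-top disc finishing machine, fixed. Origin at bench height; its grey base plate (top at 22 mm) covers x -115 to 115, y -200 to 240 mm of its frame. On it stand, in its frame: the pot at (0, 112) mm, the drive head with yoke and collar at (0, -110), between them a yellow belt guard 52 mm high, the black pin rest at (-72, -130), a white switch box with a red button, 93 mm high, at (88, -55)
- pot (a point): centre of the floor of the round blue pot, 28 mm above the bench; axes as the machine's. The pot is open on top, 235 mm across outside (steel rim 241), about 216 mm inside, its rim 79 mm above this point
- lock (a point): point on the collar's axis, midway between the yoke's two upright aluminium cheeks, 74 mm above the bench; axes as the machine's. Each cheek is 54 mm wide, 8 mm thick, top at 88 mm, with a 16 mm square window centred at this height; their outer faces are at y=-40 and y=+40 mm here. The pin passes through windows and collar along this y axis, entering from the -y side, away from the pot
- collar (a joint): angle (rad) of the loose brass drive collar, 54 mm diameter, about the vertical, anticlockwise from above positive. It spins both ways without end and stays where left (friction 0.06 N m). At 0 and every half turn its 16 mm cross-hole lies along lock's y axis, in line with the cheek windows; at the start it is 0.5 rad or more off
- collar_grip (a point): centre of the top of the collar's steel bar grip, 116 mm above the bench. The bar is 18 mm (its x) x 52 mm (its y) x 28 mm high, its long side (y) parallel to the collar's cross-hole, a red stripe along its top; it starts level with the cheek tops (88 mm)
- pin: lock pin, 140 g: steel shank 12 mm thick, 96 mm long to +y, its last 14 mm tapering to 4 mm; orange grip 20 (x) x 50 (y) x 32 (z) mm from y=0 to -50. Origin on the axis at the shoulder between them. Starts level in the pin rest, parallel to the machine's y, axis 60 mm above the bench; lift straight up. Fully home: shoulder against the yoke's -y cheek, shank out of the far cheek
- pin_rest (a point): middle of the black pin rest's channel, at the parked pin's axis, 60 mm above the bench; axes as the machine's. The open-topped channel is 62 mm long (y), 14 mm wide, walls to 64 mm above the bench; a ledge 16 mm wide, top at 44 mm, is under the pin's grip
- rod: stirring rod, 120 g, standing in its stand: round wooden shaft 16 mm in diameter from the lower end to 105 mm, then a red square handle 24 x 24 mm (sides along its x and y) to 172 mm. Origin at the centre of the lower end, z up along the rod
- socket (a point): floor centre of the rod stand's tube, 8 mm above the bench: an upright aluminium tube, about 26 mm inside, 48 mm high, then flaring as a funnel to about 54 mm inside at its top, 70 mm above this point; on a black foot 76 mm square, fixed to the bench
- bracket1: cast aluminium bracket, about 110 g, lying foot down on the bench (may be absent: two or three of the four are there): foot plate 60 (x) x 32 (y) x 8 mm with an upright lug in its middle, 26 (x) x 16 (y) mm, top 38 mm above the underside. Origin at the centre of the underside, z up
- bracket2: cast aluminium bracket, about 110 g, lying foot down on the bench (may be absent: two or three of the four are there): foot plate 60 (x) x 32 (y) x 8 mm with an upright lug in its middle, 26 (x) x 16 (y) mm, top 38 mm above the underside. Origin at the centre of the underside, z up
- bracket3: cast aluminium bracket, about 110 g, lying foot down on the bench (may be absent: two or three of the four are there): foot plate 60 (x) x 32 (y) x 8 mm with an upright lug in its middle, 26 (x) x 16 (y) mm, top 38 mm above the underside. Origin at the centre of the underside, z up
- bracket4: cast aluminium bracket, about 110 g, lying foot down on the bench (may be absent: two or three of the four are there): foot plate 60 (x) x 32 (y) x 8 mm with an upright lug in its middle, 26 (x) x 16 (y) mm, top 38 mm above the underside. Origin at the centre of the underside, z up
- stone1: white ceramic cylinder, 26 mm diameter, 26 mm high, a piece of tumbling media, 35 g, loose on the pot's floor; origin at half its height on its axis
- stone2: yellow cone, 30 mm across the base, 30 mm high, a piece of tumbling media, 35 g, loose on the pot's floor; origin at half its height on its axis
- stone3: white ceramic cylinder, 26 mm diameter, 26 mm high, a piece of tumbling media, 35 g, loose on the pot's floor; origin at half its height on its axis
- stone4: yellow cone, 30 mm across the base, 30 mm high, a piece of tumbling media, 35 g, loose on the pot's floor; origin at half its height on its axis
- stone5: white ceramic cylinder, 26 mm diameter, 26 mm high, a piece of tumbling media, 35 g, loose on the pot's floor; origin at half its height on its axis
- stone6: yellow cone, 30 mm across the base, 30 mm high, a piece of tumbling media, 35 g, loose on the pot's floor; origin at half its height on its axis
- breaker: bystander: white two-pole circuit breaker, 36 x 72 mm, 71 mm high, loose among the brackets; origin at the centre of its underside
- screwdriver: bystander: orange-handled screwdriver, 200 mm long, lying along its x loose on the near side of the brackets; its handle is 30 mm thick at most
Not all that is in view belongs to the job. What is shaped like the rod but green is not meant.

How it is judged (in metres and radians):
On the way, in this order (a step that is already met when the one before it is completed fails the run):
1. the collar's cross-hole is in line and the lock pin is fully home through yoke and collar (y of pin in the frame of lock between -0.046 and -0.034 m and x of pin in the frame of lock between -0.007 and 0.007 m and z of pin in the frame of lock between -0.009 and 0.007 m and angle between the y axis of pin and the y axis of lock, either way round below 0.12 rad and angle between the y axis of collar_grip and the y axis of lock, either way round below 0.15 rad), for 0.3 s.
2. every bracket there is lies in the pot (all of step 1 and horizontal distance between each of bracket1, bracket2, bracket3, bracket4 and pot below 0.105 m and z of bracket1 in the frame of pot between -0.006 and 0.072 m and z of bracket2 in the frame of pot between -0.006 and 0.072 m and z of bracket3 in the frame of pot between -0.006 and 0.072 m and z of bracket4 in the frame of pot between -0.006 and 0.072 m), for 0.2 s.
3. with the rod's end down in the pot (under 30 mm above its floor), every piece of media has been shifted by more than 22 mm from where it lay at the start (horizontal distance between rod and pot below 0.105 m and z of rod in the frame of pot below 0.03 m and distance of each of stone1, stone2, stone3, stone4, stone5, stone6 from where it was at the start of the episode above 0.022 m), for 0.05 s.
At the end, for the whole second after the job is handed in: Pin shoulder within 6 mm of the -y cheek, axis within 7 mm sideways, 9 mm in height, 0.12 rad of the windows, collar within 0.15 rad; rod upright in its tube, end within 12 mm of its floor; brackets and media in the pot (origin within 105 mm of its axis, under 72 mm above its floor), at rest (all of step 2 and horizontal distance between rod and socket below 0.012 m and z of rod in the frame of socket below 0.012 m and angle between rod's own z axis and vertical below 0.3 rad and horizontal distance between each of stone1, stone2, stone3, stone4, stone5, stone6 and pot below 0.105 m and z of stone1 in the frame of pot between -0.006 and 0.072 m and z of stone2 in the frame of pot between -0.006 and 0.072 m and z of stone3 in the frame of pot between -0.006 and 0.072 m and z of stone4 in the frame of pot between -0.006 and 0.072 m and z of stone5 in the frame of pot between -0.006 and 0.072 m and z of stone6 in the frame of pot between -0.006 and 0.072 m and linear speed of each of bracket1, bracket2, bracket3, bracket4, pin, rod below 0.03 m/s); the robot touches nothing.
It fails at once if a bracket or the rod is put into the pot while the drive is not locked (((horizontal distance between bracket1 and pot below 0.105 m and z of bracket1 in the frame of pot between -0.006 and 0.072 m) or (horizontal distance between bracket2 and pot below 0.105 m and z of bracket2 in the frame of pot between -0.006 and 0.072 m) or (horizontal distance between bracket3 and pot below 0.105 m and z of bracket3 in the frame of pot between -0.006 and 0.072 m) or (horizontal distance between bracket4 and pot below 0.105 m and z of bracket4 in the frame of pot between -0.006 and 0.072 m) or (horizontal distance between rod and pot below 0.105 m and z of rod in the frame of pot below 0.06 m)) and not (y of pin in the frame of lock between -0.046 and -0.034 m and x of pin in the frame of lock between -0.007 and 0.007 m and z of pin in the frame of lock between -0.009 and 0.007 m and angle between the y axis of pin and the y axis of lock, either way round below 0.12 rad and angle between the y axis of collar_grip and the y axis of lock, either way round below 0.15 rad)).
It fails at once if a bystander (breaker, screwdriver) is moved by more than 3 cm (distance of any of breaker, screwdriver from where it was at the start of the episode above 0.03 m).
Of bracket1, bracket2, bracket3, bracket4 only 2 to 3 are there at a start; the rules pass over those that are not, and their reading is None.
At some moment in a run one of bracket1, bracket2, bracket3, bracket4 may be knocked a few centimetres aside while the robot is not near it.
It also fails if it takes over 210 s, if anything falls off the work surface, if the arm or the gripper's body presses on something with over 40 N, if the wrist force passes 120 N, or if a joint passes its speed limit or range.

## Working session

There is one attempt and no reset: what is moved stays moved. The work goes in short steps, Python scripts to look and compute and a tool call to move; the robot and the scene stay as the last step left them, time stands still between calls to the robot, and variables do not carry over. Pictures are saved under pics/ and viewed, at most 14 in all, crops included, and the job is handed in when it is done.

Besides the shell and the picture viewer there is one more tool, called after ">>>" as name(argument=value, ...) on one line, values as JSON. servo_tool: Moves the arm, as the interface text tells. Its arguments: {"type":"object","properties":{"motion":{"type":"array","items":{"type":"array"}},"hand":{"type":"number"},"squeeze":{"type":"number"}},"required":["motion"]}

```bash
mkdir -p pics; ls; python3 - <<'E'
from rig import r
import cv2
for n in("side","top"):
    print(n,r.camera_info(n)); cv2.imwrite(f"pics/{n}0.png",cv2.cvtColor(r.capture(n),cv2.COLOR_RGB2BGR))
print(r.get_state(), r.tcp_to_grasp)
E
```

```text
pics
side {'fx': 570.5708708817297, 'fy': 570.5708708817297, 'cx': 318.9494684294089, 'cy': 245.58435688928017, 'eye': array([ 0.31510067, -0.85579845,  0.72183909]), 'orientation': array([ 53.59749632,  -0.3811583 , -11.24593479])}
top {'fx': 442.48650239167273, 'fy': 442.48650239167273, 'cx': 317.76069743716613, 'cy': 242.18468526666416, 'eye': array([ 0.36176357, -0.03036254,  0.9506254 ]), 'orientation': array([  7.65993841,  -0.94913541, -90.18152118])}
{'time': 0.1, 'qpos': array([-67.67518833,  30.77534615,  -0.25228888,  88.16512163,
         0.148419  ,  61.15411228,  -4.08059002]), 'qd': array([-0.02556176, -0.12551581,  0.03746906, -0.15820493,  0.0216482 ,
       -0.09964672,  0.01643323]), 'tau': array([ 2.93364450e-03, -5.84572613e+01,  1.05198026e+00, -2.59779561e+01,
        1.26297373e-02,  4.58980881e-03, -1.97180964e-05]), 'tcp_pos': array([0.28591445, 0.58308738, 0.23047571]), 'eef_rot': array([-1.79906040e+02,  7.50124374e-03,  1.53883185e+02]), 'contact_force': array([-0.64191268,  0.40307198,  0.02673586]), 'ft_torque': array([ 0.00638506, -0.0338547 ,  0.02147128]), 'grasp_force': 0.0, 'opening': 0.08553000808522429} 0.0187
```

View pics/top0.png

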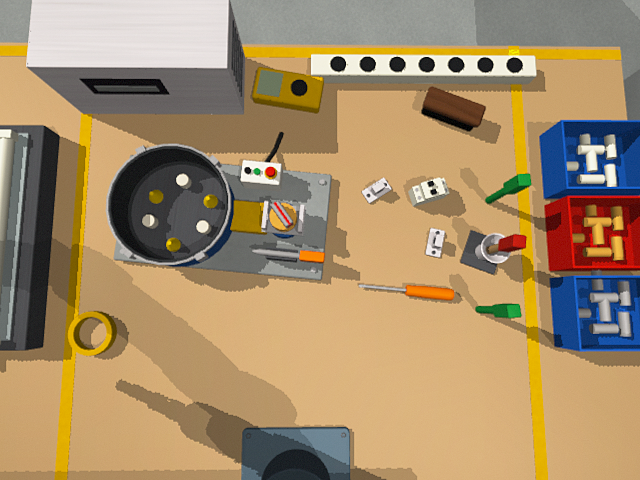

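View pics/side0.png

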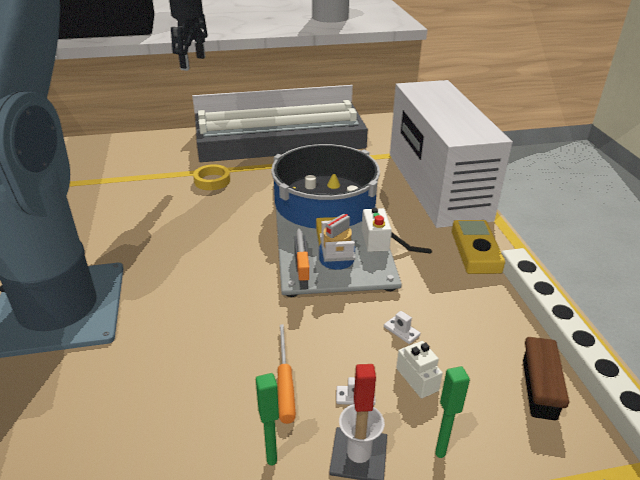

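The top view shows the machine with its pot at (170,205), collar at (283,215) and pin at (290,256). Two brackets are visible, at (376,190) and (436,242), with the breaker at (430,190). There are three rod-shaped things: green (510,187), red (505,245) and green (498,311). The red one, standing in the tube, fits the description. I'll check it in an enlarged crop.

```bash
cat > h.py <<'E'
import numpy as np, cv2
from scipy.spatial.transform import Rotation as R
from rig import r
C={n:r.camera_info(n) for n in("side","top")}
def ray(n,u,v):
    c=C[n]; d=R.from_euler('xyz',c["orientation"],degrees=True).apply([(u-c["cx"])/c["fx"],-(v-c["cy"])/c["fy"],-1.])
    return np.array(c["eye"]),d/np.linalg.norm(d)
def plane(n,u,v,z):
    e,d=ray(n,u,v); return e+d*(z-e[2])/d[2]
def tri(pt,ps):
    e1,d1=ray("top",*pt); e2,d2=ray("side",*ps)
    s=np.linalg.lstsq(np.c_[d1,-d2],e2-e1,rcond=None)[0]
    a,b=e1+s[0]*d1,e2+s[1]*d2
    return (a+b)/2,np.linalg.norm(a-b)
def proj(n,p):
    c=C[n]; q=R.from_euler('xyz',c["orientation"],degrees=True).inv().apply(np.array(p)-c["eye"])
    return c["cx"]-c["fx"]*q[0]/q[2], c["cy"]+c["fy"]*q[1]/q[2]
def blobs(im,lo,hi,roi,amin=15):
    x0,y0,x1,y1=roi; h=cv2.cvtColor(im,cv2.COLOR_RGB2HSV)[y0:y1,x0:x1]
    m=cv2.inRange(h,np.array(lo),np.array(hi)); 
    cs,_=cv2.findContours(m,cv2.RETR_EXTERNAL,cv2.CHAIN_APPROX_NONE); o=[]
    for c in cs:
        if cv2.contourArea(c)>=amin:
            (cx,cy),(w,h_),a=cv2.minAreaRect(c); o.append([round(v,1) for v in (cx+x0,cy+y0,w,h_,a,cv2.contourArea(c))])
    return sorted(o,key=lambda t:-t[-1])
def grab(n): return r.capture(n)
E
python3 - <<'E'
from h import *
t=cv2.cvtColor(cv2.imread("pics/top0.png"),cv2.COLOR_BGR2RGB); s=cv2.cvtColor(cv2.imread("pics/side0.png"),cv2.COLOR_BGR2RGB)
print("orange top",blobs(t,(5,180,150),(18,255,255),(230,150,470,310)))
print("orange side",blobs(s,(5,180,150),(18,255,255),(270,200,400,430)))
for n,im,roi in(("top",t,(230,150,540,330)),("side",s,(290,200,480,460))):
    print("red",n,blobs(im,(0,150,90),(4,255,255),roi,5),blobs(im,(172,120,90),(180,255,255),roi,5))
print("pot blue side",blobs(s,(100,150,60),(125,255,255),(260,140,400,240)))
f=lambda im,x0,y0,x1,y1,k:cv2.resize(im[y0:y1,x0:x1],None,fx=k,fy=k,interpolation=cv2.INTER_CUBIC)
A=f(t,230,150,340,290,4)[:,:400]; B=f(t,350,165,540,325,2)
c=np.zeros((600,800,3),np.uint8); c[:560,:400]=A; c[:320,400:780]=B
D=f(s,270,200,400,300,3); c[322:600,400:790]=D[:278]
cv2.imwrite("pics/c1.png",cv2.cvtColor(c,cv2.COLOR_RGB2BGR))
c=f(s,250,300,480,480,3.3)
cv2.imwrite("pics/c2.png",cv2.cvtColor(c,cv2.COLOR_RGB2BGR))
E
```

```text
orange top [[429.0, 292.0, 48.8, 11.6, 5.7, 484.0], [311.7, 255.9, 24.8, 9.8, 5.7, 207.5]]
orange side [[286.0, 393.0, 58.0, 16.0, 90.0, 646.5], [302.9, 265.5, 27.9, 10.1, 84.3, 134.0]]
red top [[511.4, 241.5, 13.9, 28.6, 81.9, 276.5], [269.7, 171.0, 8.4, 7.6, 80.5, 45.5], [281.7, 212.9, 26.6, 2.3, 54.8, 40.5]] []
red side [[364.2, 387.5, 20.3, 48.1, 4.8, 830.0], [379.0, 220.0, 8.0, 8.0, 90.0, 47.5], [328.6, 230.4, 5.3, 2.8, 33.7, 7.0]] []
pot blue side [[322.9, 207.4, 102.2, 41.2, 5.5, 1867.5]]
```

View pics/c1.png

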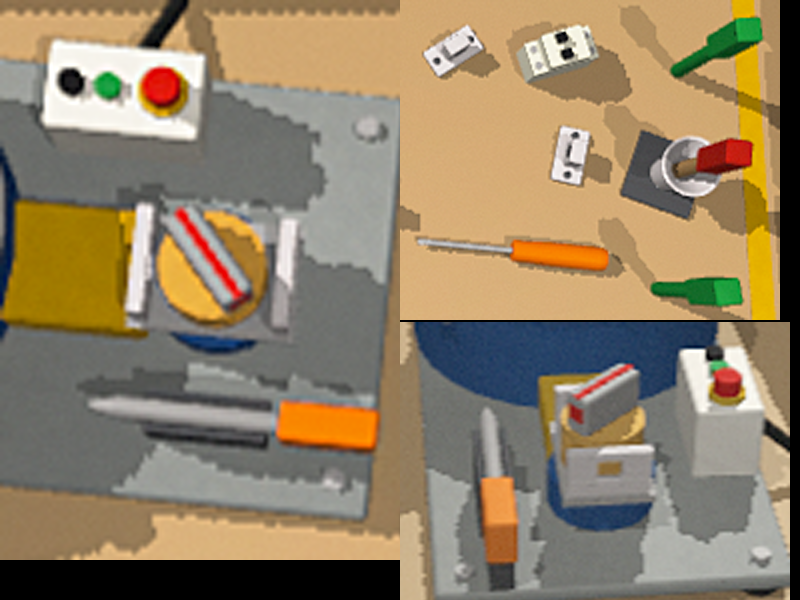

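View pics/c2.png

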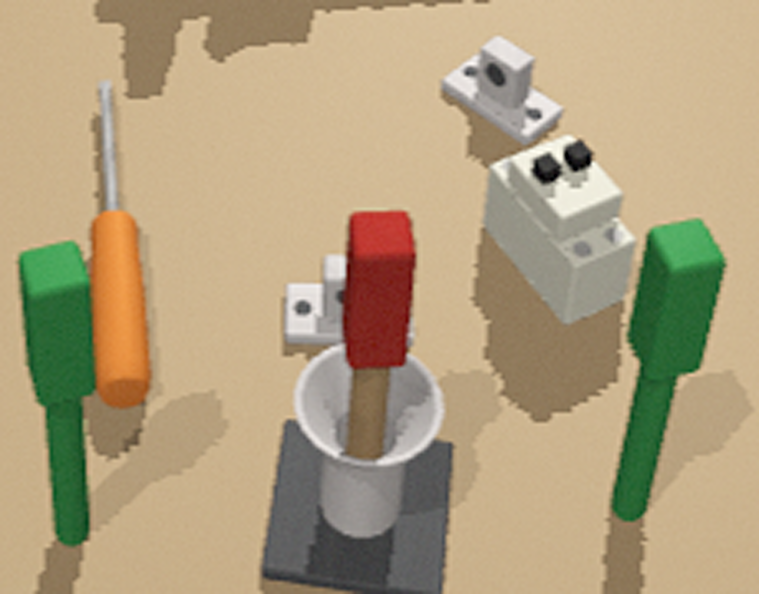

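```bash
python3 - <<'E'
from h import *
np.set_printoptions(precision=4,suppress=True)
t=cv2.cvtColor(cv2.imread("pics/top0.png"),cv2.COLOR_BGR2RGB)
print("stripe ends",tri((274.3,203),(347.7,215)),tri((291.2,225),(327.7,230)), "mid",tri((282.6,214),(337.7,222.5)))
b=plane("top",274.3,203,.116)-plane("top",291.2,225,.116); print("bar dir deg",np.degrees(np.arctan2(b[1],b[0])))
# pin: orange grip top face centre & tip
print("pin grip top-near end", tri((312,256),(302,261)))
print("pin grip plane .076", plane("top",311.7,255.9,.076))
e=[plane("top",u,v,.076) for u,v in((299,254.5),(324.5,256.5))]; d=e[0]-e[1]; print("grip dir",np.degrees(np.arctan2(d[1],d[0])),np.linalg.norm(d),e)
tip=tri((252.5,251),(299.5,232)); print("tip",tip,plane("top",252.5,251,.06))
print("red handle top blob",tri((519.5,241),(366,366)))
# base plate corners at z=.022
pl=[plane("top",230+x/4,150+y/4,.022) for x,y in((400,95),(366,518))]; print("plate",pl)
d=pl[0]-pl[1];print(np.degrees(np.arctan2(d[1],d[0])))
# cheek tops
for n,a,c in(("L",(143,205),(133,315)),("R",(290,220),(281,332))):
    P=[plane("top",230+x/4,150+y/4,.088) for x,y in(a,c)]; d=P[0]-P[1]; print(n,P,np.degrees(np.arctan2(d[1],d[0])),np.linalg.norm(d))
# brackets lug / foot
g=cv2.cvtColor(t,cv2.COLOR_RGB2HSV); 
for roi in((355,170,400,210),(418,222,455,265),(405,170,455,212)):
    print("white",blobs(t,(0,0,175),(180,60,255),roi,20))
print("socket rim top",blobs(t,(0,0,150),(180,60,255),(470,225,510,268),20))
# pot rim ellipse fit
h=t[130:275,95:245]; m=cv2.inRange(cv2.cvtColor(h,cv2.COLOR_RGB2HSV),np.array((0,0,110)),np.array((180,50,255)))
cv2.imwrite("pics/m.png",m)
s=cv2.cvtColor(cv2.imread("pics/side0.png"),cv2.COLOR_BGR2RGB)
for roi in((380,305,425,345),(330,370,365,410)):print("side white",blobs(s,(0,0,150),(180,60,255),roi,15))
E
```

```text
stripe ends (array([0.5522, 0.0388, 0.1143]), np.float64(0.0033112353715136814)) (array([0.5081, 0.0066, 0.1072]), np.float64(0.001138252341833271)) mid (array([0.5301, 0.023 , 0.1103]), np.float64(0.0008218295617426848))
bar dir deg 37.28419168130485
pin grip top-near end (array([ 0.4515, -0.0337,  0.0721]), np.float64(0.0010849439745008874))
pin grip plane .076 [ 0.4519 -0.0331  0.076 ]
grip dir 85.41015772103847 0.050801010862572396 [array([ 0.4547, -0.0079,  0.076 ]), array([ 0.4507, -0.0585,  0.076 ])]
tip (array([0.4656, 0.0874, 0.0521]), np.float64(0.002101889493264684)) [0.4637 0.0865 0.06  ]
red handle top blob (array([ 0.4676, -0.3987,  0.185 ]), np.float64(0.0022957546582964886))
plate [array([ 0.636 , -0.0731,  0.022 ]), array([ 0.4078, -0.0537,  0.022 ])]
-4.85267211433918
L [array([0.56  , 0.0581, 0.088 ]), array([0.5046, 0.0624, 0.088 ])] -4.3654509050911185 0.055551698202496544
R [array([ 0.5524, -0.0149,  0.088 ]), array([ 0.4961, -0.0106,  0.088 ])] -4.418809069916607 0.05650598646949925
white [[375.9, 189.6, 14.4, 27.0, 57.1, 243.5]]
white [[434.8, 242.1, 14.9, 27.3, 11.3, 293.5]]
white [[434.2, 187.4, 17.3, 24.0, 74.1, 348.0], [417.5, 193.5, 16.5, 10.3, 63.4, 112.5]]
socket rim top [[494.8, 247.3, 32.5, 29.5, 28.1, 246.0]]
side white [[403.5, 325.5, 35.9, 23.2, 33.1, 358.5], [418.0, 342.5, 3.0, 12.0, 90.0, 20.0]]
side white [[345.0, 393.0, 32.0, 18.0, 90.0, 304.5]]
```

The crop confirms the red-handled rod in the tube. The other two are all green and stand outside the stand. Only two brackets are present, plus the white breaker and the screwdriver. The machine is turned about -4.6°, the lock is at about (0.529, 0.0235), and the bar lies at 37.3°, so the collar needs about +48°. Now the first moves.

```bash
cat >> h.py <<'E'
def plan(*wps,start=None):
    """waypoints (x,y,z,yaw); prints turn share, then shift shares (tool axes, after the turn)"""
    if start is None:
        s=r.get_state(); p=np.array(s["tcp_pos"]); y=s["eef_rot"][2]; print("now",p.round(4),s["eef_rot"].round(2))
    else: p,y=np.array(start[:3]),start[3]
    for w in wps:
        d=(w[3]-y+180)%360-180
        c,s_=np.cos(np.radians(w[3])),np.sin(np.radians(w[3])); D=np.array(w[:3])-p
        print(w,"turn",round(-np.radians(d)/.1,2),"shift",(np.array([c*D[0]+s_*D[1],s_*D[0]-c*D[1],-D[2]])/.04).round(3)); p,y=np.array(w[:3]),w[3]
E
python3 - <<'E'
from h import *
plan((.5295,.0235,.231,153.9),(.5295,.0235,.15,37.3))
E
```

```text
now [0.2859 0.5831 0.2305] [-1.7991e+02  1.0000e-02  1.5388e+02]
(0.5295, 0.0235, 0.231, 153.9) turn -0.0 shift [-11.623  -9.884  -0.013]
(0.5295, 0.0235, 0.15, 37.3) turn 20.35 shift [0.    0.    2.025]
```

>>> servo_tool(motion=[[[-0.72,-0.62,0],[0,0,0]],[[-0.72,-0.62,0],[0,0,0]],[[-0.72,-0.62,0],[0,0,0]],[[-0.72,-0.62,0],[0,0,0]],[[-0.72,-0.62,0],[0,0,0]],[[-0.72,-0.62,0],[0,0,0]],[[-0.72,-0.62,0],[0,0,0]],[[-0.72,-0.62,0],[0,0,0]]], hand=1)

```text
time: 0.77
tcp_pos: [0.4058, 0.3022, 0.2311]
eef_rot: [-180.0, -0.0, 153.9]
contact_force: [0.4, 0.1, -0.3]
opening: 0.0852
grasp_force: 0.0
```

>>> servo_tool(motion=[[[-0.72,-0.62,0],[0,0,0]],[[-0.72,-0.62,0],[0,0,0]],[[-0.72,-0.62,0],[0,0,0]],[[-0.72,-0.62,0],[0,0,0]],[[-0.72,-0.62,0],[0,0,0]],[[-0.72,-0.62,0],[0,0,0]],[[-0.72,-0.62,0],[0,0,0]],[[-0.72,-0.62,0],[0,0,0]]])

```text
time: 1.43
tcp_pos: [0.5254, 0.0227, 0.2312]
eef_rot: [-180.0, -0.0, 153.9]
contact_force: [0.6, 0.7, -0.6]
opening: 0.0854
grasp_force: 0.0
```

>>> servo_tool(motion=[[[0,0,0],[0,0,1]],[[0,0,0],[0,0,1]],[[0,0,0],[0,0,1]],[[0,0,0],[0,0,1]],[[0,0,0],[0,0,1]],[[0,0,0],[0,0,1]],[[0,0,0],[0,0,1]],[[0,0,0],[0,0,1]]])

```text
time: 2.1
tcp_pos: [0.5249, 0.0246, 0.231]
eef_rot: [-180.0, -0.0, 107.8]
contact_force: [0.3, 0.3, -1.1]
opening: 0.0854
grasp_force: 0.0
```

>>> servo_tool(motion=[[[0,0,0],[0,0,1]],[[0,0,0],[0,0,1]],[[0,0,0],[0,0,1]],[[0,0,0],[0,0,1]],[[0,0,0],[0,0,1]],[[0,0,0],[0,0,1]],[[0,0,0],[0,0,1]],[[0,0,0],[0,0,1]]])

```text
time: 2.77
tcp_pos: [0.5249, 0.0246, 0.231]
eef_rot: [-180.0, 0.0, 61.9]
contact_force: [-0.3, 0.0, -0.3]
opening: 0.0854
grasp_force: 0.0
```

>>> servo_tool(motion=[[[0,0,0],[0,0,1]],[[0,0,0],[0,0,1]],[[0,0,0],[0,0,1]],[[0,0,0],[0,0,1]],[[0,0,0],[0,0,0.4]],[[0,0,0],[0,0,0]],[[0,0,0],[0,0,0]],[[0,0,0],[0,0,0]]])

```text
time: 3.43
tcp_pos: [0.5251, 0.0246, 0.2312]
eef_rot: [-180.0, 0.0, 37.1]
contact_force: [-0.7, -0.1, 0.1]
opening: 0.0853
grasp_force: 0.0
```

```bash
python3 - <<'E'
from h import *
plan((.5295,.0235,.15,37.3),(.5295,.0235,.093,37.3))
E
```

```text
now [0.5251 0.0246 0.2312] [-1.7999e+02  1.0000e-02  3.7090e+01]
(0.5295, 0.0235, 0.15, 37.3) turn -0.04 shift [0.072 0.088 2.03 ]
(0.5295, 0.0235, 0.093, 37.3) turn -0.0 shift [0.    0.    1.425]
```

>>> servo_tool(motion=[[[0.07,0.09,0.5],[0,0,0]],[[0,0,0.5],[0,0,0]],[[0,0,0.5],[0,0,0]],[[0,0,0.5],[0,0,0]],[[0,0,0.5],[0,0,0]],[[0,0,0.5],[0,0,0]],[[0,0,0.45],[0,0,0]],[[0,0,0],[0,0,0]]])

```text
time: 4.1
tcp_pos: [0.5273, 0.0234, 0.0904]
eef_rot: [-179.8, 0.3, 37.1]
contact_force: [-0.7, 0.0, -0.3]
opening: 0.0855
grasp_force: 0.0
```

>>> servo_tool(motion=[[[0,0,0],[0,0,0]],[[0,0,0],[0,0,0]],[[0,0,0],[0,0,0]],[[0,0,0],[0,0,0]],[[0,0,0],[0,0,0]],[[0,0,0],[0,0,0]],[[0,0,0],[0,0,0]],[[0,0,0],[0,0,0]]], hand=0, squeeze=30)

```text
time: 4.77
tcp_pos: [0.5296, 0.0239, 0.094]
eef_rot: [-179.9, -0.0, 37.0]
contact_force: [-3.9, 1.9, 6.1]
opening: 0.0172
grasp_force: 29.8
```

>>> servo_tool(motion=[[[0,0,0],[0,0,-0.6]],[[0,0,0],[0,0,-0.6]],[[0,0,0],[0,0,-0.6]],[[0,0,0],[0,0,-0.6]],[[0,0,0],[0,0,-0.6]],[[0,0,0],[0,0,-0.6]],[[0,0,0],[0,0,-0.6]],[[0,0,0],[0,0,-0.6]]])

```text
time: 5.43
tcp_pos: [0.5302, 0.0234, 0.0941]
eef_rot: [179.9, -0.1, 64.7]
contact_force: [-0.4, 0.1, 4.0]
opening: 0.0174
grasp_force: 29.3
```

>>> servo_tool(motion=[[[0,0,0],[0,0,-0.6]],[[0,0,0],[0,0,-0.6]],[[0,0,0],[0,0,-0.6]],[[0,0,0],[0,0,-0.6]],[[0,0,0],[0,0,-0.6]],[[0,0,0],[0,0,-0.6]],[[0,0,0],[0,0,-0.04]],[[0,0,0],[0,0,0]]])

```text
time: 6.1
tcp_pos: [0.5308, 0.0232, 0.094]
eef_rot: [179.9, -0.0, 85.3]
contact_force: [1.7, -0.9, 2.9]
opening: 0.0174
grasp_force: 30.0
```

>>> servo_tool(motion=[[[0,0,0],[0,0,0]],[[0,0,0],[0,0,0]],[[0,0,0],[0,0,0]],[[0,0,0],[0,0,0]],[[0,0,-0.5],[0,0,0]],[[0,0,-0.6],[0,0,0]],[[0,0,-0.6],[0,0,0]],[[0,0,-0.6],[0,0,0]]], hand=1)

```text
time: 6.77
tcp_pos: [0.529, 0.0232, 0.186]
eef_rot: [-179.9, 0.0, 85.3]
contact_force: [0.7, -0.2, 1.1]
opening: 0.0856
grasp_force: 0.0
```

>>> servo_tool(motion=[[[0.8,0,0],[0,0,0]],[[0.8,0,0],[0,0,0]],[[0.8,0,0],[0,0,0]],[[0.8,0,0],[0,0,0]],[[0.8,0,0],[0,0,0]],[[0.8,0,0],[0,0,0]],[[0.8,0,0],[0,0,0]],[[0,0,0],[0,0,0]]])

```text
time: 7.43
tcp_pos: [0.5463, 0.2554, 0.1849]
eef_rot: [-179.9, -0.2, 85.9]
contact_force: [-1.5, 1.1, -0.4]
opening: 0.0854
grasp_force: 0.0
```

```bash
python3 - <<'E'
from h import *
t=grab("top"); s=grab("side")
f=lambda im,x0,y0,x1,y1,k:cv2.resize(im[y0:y1,x0:x1],None,fx=k,fy=k,interpolation=cv2.INTER_CUBIC)
c=np.zeros((560,800,3),np.uint8); c[:560,:400]=f(t,240,150,340,290,4);c[:480,400:]=f(s,270,190,370,310,4)
cv2.imwrite("pics/c3.png",cv2.cvtColor(c,cv2.COLOR_RGB2BGR))
plan((.4527,-.0332,.15,85.4),(.4527,-.0332,.045,85.4))
print(r.get_state()["tcp_pos"])
E
```

```text
now [0.547  0.2481 0.1847] [-1.7995e+02  2.0000e-02  8.5530e+01]
(0.4527, -0.0332, 0.15, 85.4) turn 0.02 shift [-7.2   -1.786  0.868]
(0.4527, -0.0332, 0.045, 85.4) turn -0.0 shift [0.    0.    2.625]
[0.54699265 0.24814415 0.18473558]
```

View pics/c3.png

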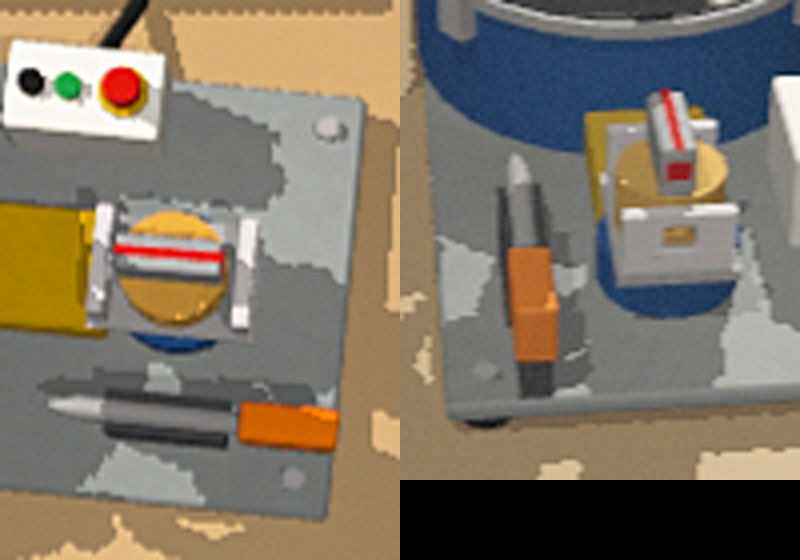

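The bar stripe now runs parallel to the machine's y, from (269,212) to (295,214), and the pin is still parked at (311,256). Next I grip the pin.

>>> servo_tool(motion=[[[-0.9,-0.22,0.1],[0,0,0]],[[-0.9,-0.22,0.1],[0,0,0]],[[-0.9,-0.22,0.1],[0,0,0]],[[-0.9,-0.22,0.1],[0,0,0]],[[-0.9,-0.22,0.1],[0,0,0]],[[-0.9,-0.22,0.1],[0,0,0]],[[-0.9,-0.22,0.1],[0,0,0]],[[-0.9,-0.22,0.1],[0,0,0]]])

```text
time: 8.2
tcp_pos: [0.4526, -0.0377, 0.1532]
eef_rot: [-180.0, 0.0, 85.2]
contact_force: [0.5, 0.2, 0.3]
opening: 0.0852
grasp_force: 0.0
```

```bash
python3 - <<'E'
from h import *
a,b=[plane("top",240+x/4,150+y/4,.116) for x,y in((115,250),(222,257))]; d=a-b
print("stripe",np.degrees(np.arctan2(d[1],d[0])),(a+b)/2)
P=[plane("top",240+x/4,150+y/4,.088) for x,y in((108,205),(97,325),(252,218),(240,328))]
print(P); print("mid",np.mean(P,0))
for i,j in((0,1),(2,3)): d=P[i]-P[j]; print(np.degrees(np.arctan2(d[1],d[0])))
# near window centre side
print("window height on cheek plane", tri((240+246/4,150+272/4),(270+680/4-100,190+235/4)))
plan((.4527,-.0332,.045,85.4))
E
```

```text
stripe 86.19701283352585 [0.52979471 0.02361886 0.116     ]
[array([0.55996644, 0.05565726, 0.088     ]), array([0.49958405, 0.0603344 , 0.088     ]), array([ 0.55340764, -0.01589785,  0.088     ]), array([ 0.49804993, -0.0100547 ,  0.088     ])]
mid [0.52775201 0.02250978 0.088     ]
-4.429210996410997
-6.025412638414039
window height on cheek plane (array([ 0.52830571, -0.0126465 ,  0.07434788]), np.float64(0.0008087782798556518))
now [ 0.4526 -0.0377  0.1532] [-1.7999e+02  2.0000e-02  8.5220e+01]
(0.4527, -0.0332, 0.045, 85.4) turn -0.03 shift [ 0.112 -0.007  2.706]
```

>>> servo_tool(motion=[[[0.05,0,0.45],[0,0,-0.03]],[[0,0,0.45],[0,0,0]],[[0,0,0.45],[0,0,0]],[[0,0,0.45],[0,0,0]],[[0,0,0.45],[0,0,0]],[[0,0,0.45],[0,0,0]],[[0,0,0],[0,0,0]],[[0,0,0],[0,0,0]]])

```text
time: 8.87
tcp_pos: [0.4532, -0.034, 0.0451]
eef_rot: [-179.9, 0.0, 85.4]
contact_force: [0.5, 0.2, -0.1]
opening: 0.0857
grasp_force: 0.0
```

>>> servo_tool(motion=[[[0,0,0],[0,0,0]],[[0,0,0],[0,0,0]],[[0,0,0],[0,0,0]],[[0,0,0],[0,0,0]],[[0,0,0],[0,0,0]],[[0,0,0],[0,0,0]],[[0,0,0],[0,0,0]],[[0,0,0],[0,0,0]]], hand=0, squeeze=70)

```text
time: 9.53
tcp_pos: [0.4548, -0.0327, 0.0459]
eef_rot: [180.0, -0.0, 85.5]
contact_force: [-1.4, 0.3, 5.6]
opening: 0.019
grasp_force: 68.5
```

```bash
python3 - <<'E'
from h import *
plan((.4548,-.0327,.1259,85.4),(.5152,-.157,.1259,85.4),(.5152,-.157,.060,85.4),(.5245,-.0413,.06,85.4))
E
```

```text
now [ 0.4548 -0.0327  0.0459] [ 1.7996e+02 -1.0000e-02  8.5550e+01]
(0.4548, -0.0327, 0.1259, 85.4) turn 0.03 shift [ 0.000e+00 -1.000e-03 -2.001e+00]
(0.5152, -0.157, 0.1259, 85.4) turn -0.0 shift [-2.976  1.754 -0.   ]
(0.5152, -0.157, 0.06, 85.4) turn -0.0 shift [0.    0.    1.648]
(0.5245, -0.0413, 0.06, 85.4) turn -0.0 shift [ 2.902 -0.    -0.   ]
```

>>> servo_tool(motion=[[[0,0,-0.25],[0,0,0]],[[0,0,-0.25],[0,0,0]],[[0,0,-0.25],[0,0,0]],[[0,0,-0.25],[0,0,0]],[[0,0,-0.25],[0,0,0]],[[0,0,-0.25],[0,0,0]],[[0,0,-0.25],[0,0,0]],[[0,0,-0.25],[0,0,0]]])

```text
time: 10.2
tcp_pos: [0.4544, -0.0327, 0.1264]
eef_rot: [180.0, -0.0, 85.5]
contact_force: [0.2, 0.1, -1.0]
opening: 0.0189
grasp_force: 68.4
```

>>> servo_tool(motion=[[[-0.37,0.22,0],[0,0,0]],[[-0.37,0.22,0],[0,0,0]],[[-0.37,0.22,0],[0,0,0]],[[-0.37,0.22,0],[0,0,0]],[[-0.37,0.22,0],[0,0,0]],[[-0.37,0.22,0],[0,0,0]],[[-0.37,0.22,0],[0,0,0]],[[-0.37,0.22,0],[0,0,0]]])

```text
time: 10.87
tcp_pos: [0.5156, -0.1571, 0.1259]
eef_rot: [-180.0, 0.0, 85.5]
contact_force: [-0.3, 0.3, -0.9]
opening: 0.0193
grasp_force: 68.6
```

>>> servo_tool(motion=[[[0,0,0.33],[0,0,0]],[[0,0,0.33],[0,0,0]],[[0,0,0.33],[0,0,0]],[[0,0,0.33],[0,0,0]],[[0,0,0.33],[0,0,0]],[[0,0,0],[0,0,0]],[[0,0,0],[0,0,0]],[[0,0,0],[0,0,0]]])

```text
time: 11.53
tcp_pos: [0.5159, -0.1565, 0.0602]
eef_rot: [179.9, 0.0, 85.5]
contact_force: [0.9, -1.0, -0.7]
opening: 0.0189
grasp_force: 68.5
```

```bash
python3 - <<'E'
from h import *
plan((.5245,-.0413,.06,85.4))
t=grab("top"); s=grab("side")
f=lambda im,x0,y0,x1,y1,k:cv2.resize(im[y0:y1,x0:x1],None,fx=k,fy=k,interpolation=cv2.INTER_CUBIC)
c=np.zeros((480,800,3),np.uint8); c[:480,:400]=f(t,250,160,350,280,4);c[:480,400:]=f(s,270,190,370,310,4)
cv2.imwrite("pics/c4.png",cv2.cvtColor(c,cv2.COLOR_RGB2BGR))
E
```

```text
now [ 0.5159 -0.1565  0.0602] [1.7995e+02 1.0000e-02 8.5530e+01]
(0.5245, -0.0413, 0.06, 85.4) turn 0.02 shift [ 2.888 -0.016  0.005]
```

View pics/c4.png

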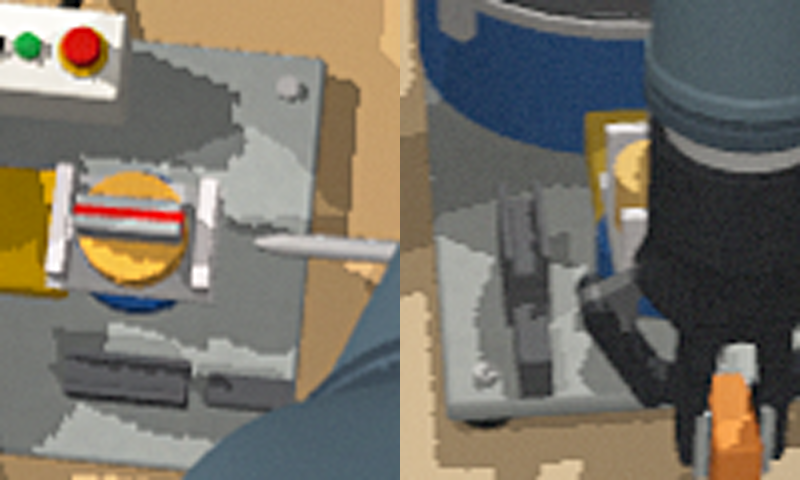

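The pin's tip, at (314,220), points at the yoke's near window. I push it in slowly.

>>> servo_tool(motion=[[[0.15,0,0],[0,0,0]],[[0.15,0,0],[0,0,0]],[[0.15,0,0],[0,0,0]],[[0.15,0,0],[0,0,0]],[[0.15,0,0],[0,0,0]],[[0.15,0,0],[0,0,0]],[[0.15,0,0],[0,0,0]],[[0,0,0],[0,0,0]]])

```text
time: 12.3
tcp_pos: [0.5189, -0.1125, 0.0592]
eef_rot: [-180.0, -0.1, 85.7]
contact_force: [-0.4, 0.3, -1.0]
opening: 0.019
grasp_force: 68.5
```

>>> servo_tool(motion=[[[0.1,0,0],[0,0,0]],[[0.1,0,0],[0,0,0]],[[0.1,0,0],[0,0,0]],[[0.1,0,0],[0,0,0]],[[0.1,0,0],[0,0,0]],[[0.1,0,0],[0,0,0]],[[0.1,0,0],[0,0,0]],[[0,0,0],[0,0,0]]])

```text
time: 12.97
tcp_pos: [0.521, -0.0853, 0.0592]
eef_rot: [-180.0, -0.0, 85.6]
contact_force: [0.6, -0.0, -1.2]
opening: 0.0189
grasp_force: 68.5
```

>>> servo_tool(motion=[[[0.1,0,0],[0,0,0]],[[0.1,0,0],[0,0,0]],[[0.1,0,0],[0,0,0]],[[0.1,0,0],[0,0,0]],[[0.1,0,0],[0,0,0]],[[0.1,0,0],[0,0,0]],[[0.1,0,0],[0,0,0]],[[0.1,0,0],[0,0,0]]])

```text
time: 13.63
tcp_pos: [0.5234, -0.0541, 0.0593]
eef_rot: [-180.0, -0.0, 85.5]
contact_force: [-0.3, -0.1, -2.1]
opening: 0.019
grasp_force: 68.5
```

>>> servo_tool(motion=[[[0.05,0,0],[0,0,0]],[[0.05,0,0],[0,0,0]],[[0.05,0,0],[0,0,0]],[[0.05,0,0],[0,0,0]],[[0.05,0,0],[0,0,0]],[[0.05,0,0],[0,0,0]],[[0,0,0],[0,0,0]],[[0,0,0],[0,0,0]]])

```text
time: 14.3
tcp_pos: [0.5246, -0.0425, 0.0594]
eef_rot: [180.0, -0.0, 85.5]
contact_force: [0.5, 0.7, -1.4]
opening: 0.0195
grasp_force: 68.5
```

Not in contact with the cheek yet, so I push gently until the force rises.

>>> servo_tool(motion=[[[0.04,0,0],[0,0,0]],[[0.04,0,0],[0,0,0]],[[0.04,0,0],[0,0,0]],[[0,0,0],[0,0,0]],[[0,0,0],[0,0,0]],[[0,0,0],[0,0,0]],[[0,0,0],[0,0,0]],[[0,0,0],[0,0,0]]])

```text
time: 14.97
tcp_pos: [0.5246, -0.0399, 0.0594]
eef_rot: [180.0, 0.1, 85.4]
contact_force: [0.5, -5.3, -1.2]
opening: 0.0194
grasp_force: 68.6
```

>>> servo_tool(motion=[[[0,0,0],[0,0,0]],[[0,0,0],[0,0,0]],[[0,0,0],[0,0,0]],[[0,0,0],[0,0,0]],[[0,0,0],[0,0,0]],[[0,0,-0.4],[0,0,0]],[[0,0,-0.8],[0,0,0]],[[0,0,-0.9],[0,0,0]]], hand=1)

```text
time: 15.63
tcp_pos: [0.5231, -0.0376, 0.1429]
eef_rot: [-179.8, 0.0, 85.5]
contact_force: [1.3, -0.7, 0.3]
opening: 0.0853
grasp_force: 0.0
```

>>> servo_tool(motion=[[[0,0,-0.7],[0,0,0]],[[0,0,-0.7],[0,0,0]],[[0.9,0,0],[0,0,0]],[[0.9,0,0],[0,0,0]],[[0.9,0,0],[0,0,0]],[[0.9,0,0],[0,0,0]],[[0.9,0,0],[0,0,0]],[[0.9,0,0],[0,0,0]]])

```text
time: 16.3
tcp_pos: [0.5411, 0.1795, 0.1994]
eef_rot: [-180.0, -0.0, 85.5]
contact_force: [0.8, -0.3, 0.1]
opening: 0.0852
grasp_force: 0.0
```

```bash
python3 - <<'E'
from h import *
np.set_printoptions(precision=4,suppress=True)
t=grab("top"); s=grab("side")
f=lambda im,x0,y0,x1,y1,k:cv2.resize(im[y0:y1,x0:x1],None,fx=k,fy=k,interpolation=cv2.INTER_CUBIC)
c=np.zeros((600,800,3),np.uint8); c[:400,:400]=f(t,250,160,350,260,4);c[:400,400:]=f(s,270,200,370,300,4);c[400:,:460]=f(t,355,165,470,265,4)[:200]if 0 else f(t,355,170,470,220,4); c[400:600,460:800]=f(s,320,310,490,410,2)
cv2.imwrite("pics/c5.png",cv2.cvtColor(c,cv2.COLOR_RGB2BGR))
for roi in((350,160,400,215),(405,222,462,270)):
    for b in blobs(t,(0,0,175),(180,60,255),roi,20): print("white",b,plane("top",b[0],b[1],.012))
o=blobs(t,(5,180,150),(18,255,255),(240,200,350,260)); print(o,[plane("top",b[0],b[1],.09) for b in o])
plan()
E
```

```text
white [375.9, 189.6, 14.5, 27.0, 57.0, 345.0] [ 0.6035 -0.1735  0.012 ]
white [434.8, 242.1, 15.3, 27.3, 11.3, 375.0] [ 0.4879 -0.298   0.012 ]
[[315.7, 219.4, 24.1, 9.5, 5.2, 197.0]] [array([ 0.5229, -0.0411,  0.09  ])]
now [0.5406 0.1859 0.199 ] [-179.97   -0.22   86.12]
```

View pics/c5.png

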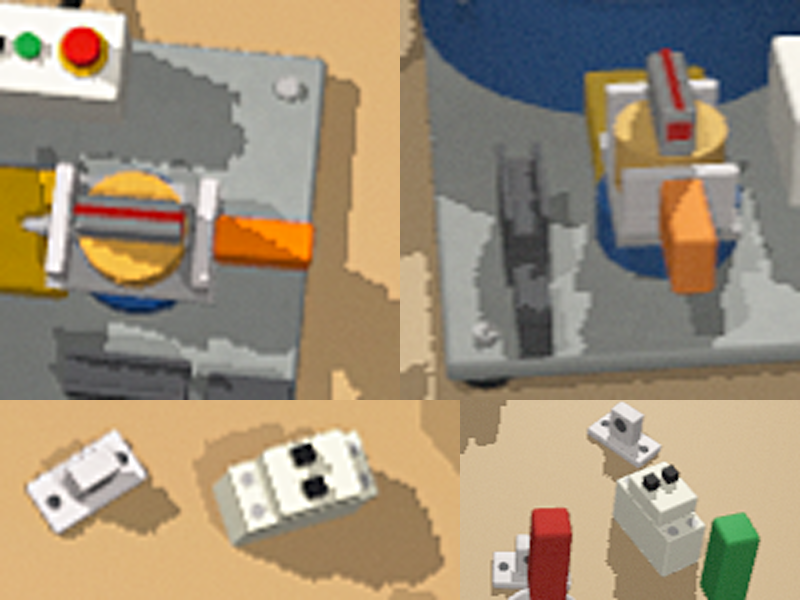

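The pin is home: the orange shoulder is against the near cheek at (303,219) and its tip sticks out of the far cheek at (258,215). Brackets are unmoved. Next, precise bracket and pot positions.

```bash
python3 - <<'E'
from h import *
np.set_printoptions(precision=4,suppress=True)
t=grab("top")
for roi in((350,160,400,215),(405,222,462,270)):
    x0,y0,x1,y1=roi; m=cv2.inRange(cv2.cvtColor(t,cv2.COLOR_RGB2HSV)[y0:y1,x0:x1],np.array((0,0,165)),np.array((180,70,255)))
    c=max(cv2.findContours(m,0,1)[0],key=cv2.contourArea); b=cv2.boxPoints(cv2.minAreaRect(c))+[x0,y0]
    P=np.array([plane("top",u,v,.006) for u,v in b]); e=[P[1]-P[0],P[2]-P[1]]; L=max(e,key=np.linalg.norm)
    print("centre",P.mean(0),"len",[np.linalg.norm(k) for k in e],"dir",np.degrees(np.arctan2(L[1],L[0]))%180)
print("lug1",tri((378.25,188),(404.5,315.8)), "lug2 top",plane("top",437,240,.038))
t0=cv2.cvtColor(cv2.imread("pics/top0.png"),cv2.COLOR_BGR2RGB)
h=cv2.cvtColor(t0,cv2.COLOR_RGB2HSV)
# inner rim: bright grey ring pixels -> hull -> ellipse
m=cv2.inRange(h,np.array((0,0,120)),np.array((180,60,255)));k=np.zeros_like(m);cv2.circle(k,(170,204),68,255,-1);cv2.circle(k,(170,204),54,0,-1)
pts=cv2.findNonZero(m&k); e=cv2.fitEllipse(cv2.convexHull(pts)); print(e,plane("top",*e[0],.107))
for n,u,v,z in(("w",182,181,.045),("y",156,196,.04),("y",210,201,.04),("w",148,220,.045),("w",203,227,.045),("y",173,244,.04)): print(n,plane("top",u,v,z)[:2]-[.5475,.2448])
E
```

```text
centre [ 0.6046 -0.1744  0.006 ] len [np.float64(0.06116430210161318), np.float64(0.03285953179891631)] dir 122.83836858008704
centre [ 0.4889 -0.3001  0.006 ] len [np.float64(0.059988497477640554), np.float64(0.034006297132098184)] dir 166.75799666319327
lug1 (array([ 0.6035, -0.1752,  0.0371]), np.float64(0.005711704786365763)) lug2 top [ 0.4889 -0.2954  0.038 ]
((168.5390167236328, 203.88543701171875), (122.68949127197266, 132.41102600097656), 50.625213623046875) [0.5503 0.2439 0.107 ]
w [ 0.0655 -0.0067]
y [0.0346 0.0477]
y [ 0.024  -0.0652]
w [-0.0174  0.0601]
w [-0.0321 -0.0535]
y [-0.0668  0.0083]
```

```bash
python3 - <<'E'
from h import *
plan((.6042,-.1747,.199,122.8),(.6042,-.1747,.012,122.8))
print("to pot"); plan((.555,.262,.2,122.8),(.555,.262,.075,122.8),start=(.6042,-.1747,.2,122.8))
E
```

```text
now [0.5408 0.1816 0.199 ] [-1.7997e+02 -7.0000e-02  8.5910e+01]
(0.6042, -0.1747, 0.199, 122.8) turn -6.44 shift [-8.346e+00 -3.493e+00 -1.000e-03]
(0.6042, -0.1747, 0.012, 122.8) turn -0.0 shift [0.    0.    4.675]
to pot
(0.555, 0.262, 0.2, 122.8) turn -0.0 shift [ 9.843  4.88  -0.   ]
(0.555, 0.262, 0.075, 122.8) turn -0.0 shift [0.    0.    3.125]
```

>>> servo_tool(motion=[[[0,0,0],[0,0,-0.92]],[[0,0,0],[0,0,-0.92]],[[0,0,0],[0,0,-0.92]],[[0,0,0],[0,0,-0.92]],[[0,0,0],[0,0,-0.92]],[[0,0,0],[0,0,-0.92]],[[0,0,0],[0,0,-0.92]],[[0,0,0],[0,0,0]]])

```text
time: 17.12
tcp_pos: [0.5415, 0.1758, 0.1993]
eef_rot: [-180.0, 0.0, 122.5]
contact_force: [-1.0, 1.6, 0.3]
opening: 0.0856
grasp_force: 0.0
```

>>> servo_tool(motion=[[[-0.84,-0.35,0],[0,0,0]],[[-0.84,-0.35,0],[0,0,0]],[[-0.84,-0.35,0],[0,0,0]],[[-0.84,-0.35,0],[0,0,0]],[[-0.84,-0.35,0],[0,0,0]],[[-0.84,-0.35,0],[0,0,0]],[[-0.84,-0.35,0],[0,0,0]],[[-0.84,-0.35,0],[0,0,0]]])

```text
time: 17.78
tcp_pos: [0.5906, -0.1122, 0.1994]
eef_rot: [-180.0, 0.0, 122.2]
contact_force: [1.1, 0.6, 0.6]
opening: 0.0852
grasp_force: 0.0
```

>>> servo_tool(motion=[[[-0.84,-0.35,0],[0,0,0]],[[-0.79,-0.34,0],[0,0,0]],[[0,0,0],[0,0,0]],[[0,0,0.5],[0,0,0]],[[0,0,0.5],[0,0,0]],[[0,0,0.5],[0,0,0]],[[0,0,0.5],[0,0,0]],[[0,0,0],[0,0,0]]])

```text
time: 18.45
tcp_pos: [0.5994, -0.1789, 0.1154]
eef_rot: [-179.7, -0.3, 122.2]
contact_force: [-0.9, -0.2, -0.7]
opening: 0.0852
grasp_force: 0.0
```

```bash
python3 - <<'E'
from h import *
plan((.6042,-.1747,.012,122.8))
E
```

```text
now [ 0.5994 -0.1789  0.1154] [-179.69   -0.28  122.24]
(0.6042, -0.1747, 0.012, 122.8) turn -0.1 shift [0.024 0.158 2.585]
```

>>> servo_tool(motion=[[[0.02,0.16,0],[0,0,-0.1]],[[0,0,0.42],[0,0,0]],[[0,0,0.42],[0,0,0]],[[0,0,0.42],[0,0,0]],[[0,0,0.42],[0,0,0]],[[0,0,0.42],[0,0,0]],[[0,0,0.42],[0,0,0]],[[0,0,0],[0,0,0]]])

```text
time: 19.12
tcp_pos: [0.607, -0.1746, 0.0172]
eef_rot: [-179.9, -0.1, 123.0]
contact_force: [-2.2, 1.1, 0.4]
opening: 0.0852
grasp_force: 0.0
```

>>> servo_tool(motion=[[[0,0,0],[0,0,0]],[[0,0,0],[0,0,0]],[[0,0,0],[0,0,0]],[[0,0,0],[0,0,0]],[[0,0,0],[0,0,0]],[[0,0,0],[0,0,0]],[[0,0,0],[0,0,0]],[[0,0,0],[0,0,0]]], hand=0, squeeze=40)

```text
time: 19.78
tcp_pos: [0.6083, -0.1754, 0.0193]
eef_rot: [180.0, 0.0, 123.0]
contact_force: [-0.9, 1.5, 5.5]
opening: 0.0151
grasp_force: 40.4
```

>>> servo_tool(motion=[[[0,0,-0.6],[0,0,0]],[[0,0,-0.6],[0,0,0]],[[0,0,-0.6],[0,0,0]],[[0,0,-0.6],[0,0,0]],[[0,0,-0.6],[0,0,0]],[[0,0,-0.6],[0,0,0]],[[0,0,-0.6],[0,0,0]],[[0,0,-0.3],[0,0,0]]])

```text
time: 20.45
tcp_pos: [0.6088, -0.1756, 0.2014]
eef_rot: [179.9, 0.1, 123.0]
contact_force: [0.9, -0.5, -0.9]
opening: 0.0155
grasp_force: 39.6
```

>>> servo_tool(motion=[[[0.82,0.41,0],[0,0,0]],[[0.82,0.41,0],[0,0,0]],[[0.82,0.41,0],[0,0,0]],[[0.82,0.41,0],[0,0,0]],[[0.82,0.41,0],[0,0,0]],[[0.82,0.41,0],[0,0,0]],[[0.82,0.41,0],[0,0,0]],[[0.82,0.41,0],[0,0,0]]])

```text
time: 21.12
tcp_pos: [0.5739, 0.1179, 0.1978]
eef_rot: [-179.9, -0.0, 123.0]
contact_force: [0.0, 0.7, -0.9]
opening: 0.0148
grasp_force: 39.6
```

>>> servo_tool(motion=[[[0.82,0.4,0],[0,0,0]],[[0.82,0.4,0],[0,0,0]],[[0.82,0.4,0],[0,0,0]],[[0.82,0.4,0],[0,0,0]],[[0,0,0],[0,0,0]],[[0,0,0],[0,0,0]],[[0,0,0],[0,0,0]],[[0,0,0],[0,0,0]]])

```text
time: 21.78
tcp_pos: [0.5573, 0.2592, 0.1981]
eef_rot: [-179.9, 0.1, 122.9]
contact_force: [-0.1, -1.0, -0.5]
opening: 0.0151
grasp_force: 39.6
```

```bash
python3 - <<'E'
from h import *
plan((.558,.262,.08,122.8))
E
```

```text
now [0.5573 0.2592 0.1981] [-1.7993e+02  6.0000e-02  1.2288e+02]
(0.558, 0.262, 0.08, 122.8) turn 0.01 shift [0.049 0.052 2.951]
```

>>> servo_tool(motion=[[[0,0,0.47],[0,0,0]],[[0,0,0.47],[0,0,0]],[[0,0,0.47],[0,0,0]],[[0,0,0.47],[0,0,0]],[[0,0,0.47],[0,0,0]],[[0,0,0.45],[0,0,0]],[[0,0,0],[0,0,0]],[[0,0,0],[0,0,0]]])

```text
time: 22.45
tcp_pos: [0.5569, 0.2594, 0.086]
eef_rot: [-179.9, 0.0, 122.9]
contact_force: [0.2, 0.1, 0.1]
opening: 0.0152
grasp_force: 39.5
```

>>> servo_tool(motion=[[[0,0,0],[0,0,0]],[[0,0,0],[0,0,0]],[[0,0,0],[0,0,0]],[[0,0,0],[0,0,0]],[[0,0,0],[0,0,0]],[[0,0,-0.4],[0,0,0]],[[0,0,-0.8],[0,0,0]],[[0,0,-0.8],[0,0,0]]], hand=0.6)

```text
time: 23.12
tcp_pos: [0.5561, 0.2608, 0.1667]
eef_rot: [-179.8, -0.0, 123.0]
contact_force: [-0.6, 0.2, 0.5]
opening: 0.0511
grasp_force: 0.0
```

>>> servo_tool(motion=[[[0,0,-0.8],[0,0,0]],[[0,0,0],[0,0,0]],[[0,0,0],[0,0,0]],[[0,0,0],[0,0,0]],[[0,0,0],[0,0,0]],[[0,0,0],[0,0,0]],[[0,0,0],[0,0,0]],[[0,0,0],[0,0,0]]])

```text
time: 23.78
tcp_pos: [0.5567, 0.261, 0.1977]
eef_rot: [-179.9, -0.0, 123.0]
contact_force: [0.4, -1.3, -0.6]
opening: 0.0518
grasp_force: 0.0
```

```bash
python3 - <<'E'
from h import *
np.set_printoptions(precision=4,suppress=True)
t=grab("top"); s=grab("side")
x0,y0,x1,y1=405,222,462,280; m=cv2.inRange(cv2.cvtColor(t,cv2.COLOR_RGB2HSV)[y0:y1,x0:x1],np.array((0,0,165)),np.array((180,70,255)))
c=max(cv2.findContours(m,0,1)[0],key=cv2.contourArea); b=cv2.boxPoints(cv2.minAreaRect(c))+[x0,y0]
P=np.array([plane("top",u,v,.006) for u,v in b]); e=[P[1]-P[0],P[2]-P[1]]; L=max(e,key=np.linalg.norm)
p=P.mean(0); a=np.degrees(np.arctan2(L[1],L[0]))%180
print("centre",p,"len",[np.linalg.norm(k) for k in e],"dir",a)
f=lambda im,x0,y0,x1,y1,k:cv2.resize(im[y0:y1,x0:x1],None,fx=k,fy=k,interpolation=cv2.INTER_CUBIC)
c=np.zeros((480,800,3),np.uint8); c[:450,:400]=f(t,100,130,260,310,2.5);c[:480,400:]=f(s,250,130,410,322,2.5)
cv2.imwrite("pics/c6.png",cv2.cvtColor(c,cv2.COLOR_RGB2BGR))
plan((.4889,-.299,.2,-13.2),(.4889,-.299,.016,-13.2))
E
```

```text
centre [ 0.4889 -0.3001  0.006 ] len [np.float64(0.059988497477640554), np.float64(0.034006297132098184)] dir 166.75799666319327
now [0.5569 0.2611 0.1981] [-179.96    0.    123.  ]
(0.4889, -0.299, 0.2, -13.2) turn 23.77 shift [ 1.542 14.021 -0.049]
(0.4889, -0.299, 0.016, -13.2) turn -0.0 shift [ 0.  -0.   4.6]
```

View pics/c6.png

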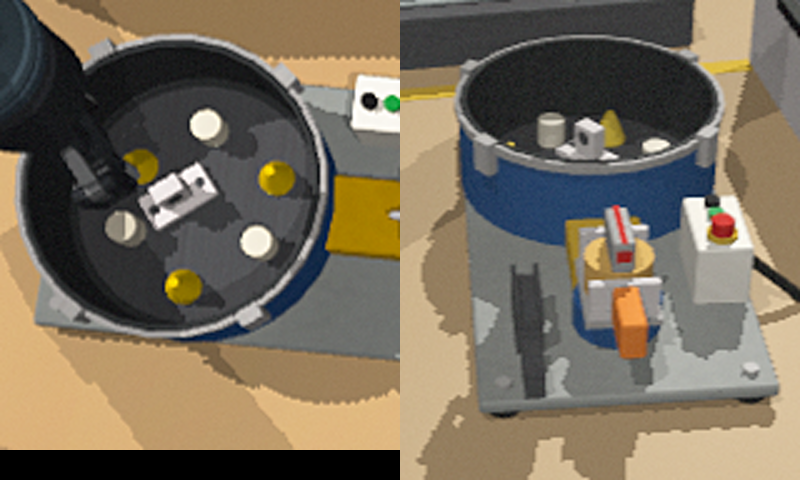

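Bracket 1 stands in the middle of the pot, at (171,207) in the top view, among the stones. Bracket 2 is unmoved.

```bash
python3 - <<'E'
from h import *
plan((.4889,-.299,.2,166.8),(.4889,-.299,.018,166.8),(.4889,-.299,.2,166.8),(.535,.226,.2,166.8),(.535,.226,.085,122.8))
E
```

```text
now [0.5569 0.2611 0.1981] [-179.96    0.    123.  ]
(0.4889, -0.299, 0.2, 166.8) turn -7.64 shift [ -1.542 -14.021  -0.049]
(0.4889, -0.299, 0.018, 166.8) turn -0.0 shift [0.   0.   4.55]
(0.4889, -0.299, 0.2, 166.8) turn -0.0 shift [ 0.    0.   -4.55]
(0.535, 0.226, 0.2, 166.8) turn -0.0 shift [ 1.875 13.041 -0.   ]
(0.535, 0.226, 0.085, 122.8) turn 7.68 shift [0.    0.    2.875]
```

>>> servo_tool(motion=[[[0,0,0],[0,0,-0.95]],[[0,0,0],[0,0,-0.95]],[[0,0,0],[0,0,-0.95]],[[0,0,0],[0,0,-0.95]],[[0,0,0],[0,0,-0.95]],[[0,0,0],[0,0,-0.95]],[[0,0,0],[0,0,-0.95]],[[0,0,0],[0,0,-0.95]]])

```text
time: 24.55
tcp_pos: [0.5571, 0.2611, 0.1984]
eef_rot: [-180.0, -0.0, 166.8]
contact_force: [0.1, -0.4, -0.6]
opening: 0.051
grasp_force: 0.0
```

>>> servo_tool(motion=[[[-0.1,-0.88,0],[0,0,0]],[[-0.1,-0.88,0],[0,0,0]],[[-0.1,-0.88,0],[0,0,0]],[[-0.1,-0.88,0],[0,0,0]],[[-0.1,-0.88,0],[0,0,0]],[[-0.1,-0.88,0],[0,0,0]],[[-0.1,-0.88,0],[0,0,0]],[[-0.1,-0.88,0],[0,0,0]]])

```text
time: 25.22
tcp_pos: [0.5223, -0.0218, 0.1986]
eef_rot: [180.0, 0.0, 166.5]
contact_force: [1.2, 0.6, 0.0]
opening: 0.0509
grasp_force: 0.0
```

>>> servo_tool(motion=[[[-0.1,-0.87,0],[0,0,0]],[[-0.1,-0.87,0],[0,0,0]],[[-0.1,-0.87,0],[0,0,0]],[[-0.1,-0.87,0],[0,0,0]],[[-0.1,-0.87,0],[0,0,0]],[[-0.1,-0.87,0],[0,0,0]],[[-0.1,-0.87,0],[0,0,0]],[[0,-0.87,0],[0,0,0]]])

```text
time: 25.88
tcp_pos: [0.4853, -0.2991, 0.1986]
eef_rot: [-180.0, 0.0, 166.6]
contact_force: [0.7, 0.4, 0.1]
opening: 0.0515
grasp_force: 0.0
```

>>> servo_tool(motion=[[[0,0,0.4],[0,0,0]],[[0,0,0.4],[0,0,0]],[[0,0,0.4],[0,0,0]],[[0,0,0.4],[0,0,0]],[[0,0,0.4],[0,0,0]],[[0,0,0],[0,0,0]],[[0,0,0],[0,0,0]],[[0,0,0],[0,0,0]]])

```text
time: 26.55
tcp_pos: [0.4856, -0.2977, 0.1193]
eef_rot: [-180.0, 0.1, 166.5]
contact_force: [0.6, -0.5, 0.4]
opening: 0.0515
grasp_force: 0.0
```

```bash
python3 - <<'E'
from h import *
plan((.4889,-.299,.018,166.8))
E
```

```text
now [ 0.4856 -0.2977  0.1193] [-1.7998e+02  6.0000e-02  1.6654e+02]
(0.4889, -0.299, 0.018, 166.8) turn -0.04 shift [-0.087 -0.013  2.533]
```

>>> servo_tool(motion=[[[-0.09,-0.01,0],[0,0,-0.04]],[[0,0,0.42],[0,0,0]],[[0,0,0.42],[0,0,0]],[[0,0,0.42],[0,0,0]],[[0,0,0.42],[0,0,0]],[[0,0,0.42],[0,0,0]],[[0,0,0.42],[0,0,0]],[[0,0,0],[0,0,0]]])

```text
time: 27.22
tcp_pos: [0.4877, -0.2978, 0.0159]
eef_rot: [179.9, -0.2, 166.8]
contact_force: [0.0, 0.9, 0.8]
opening: 0.0515
grasp_force: 0.0
```

>>> servo_tool(motion=[[[0,0,0],[0,0,0]],[[0,0,0],[0,0,0]],[[0,0,0],[0,0,0]],[[0,0,0],[0,0,0]],[[0,0,0],[0,0,0]],[[0,0,0],[0,0,0]],[[0,0,0],[0,0,0]],[[0,0,0],[0,0,0]]], hand=0, squeeze=40)

```text
time: 27.88
tcp_pos: [0.4897, -0.2994, 0.0193]
eef_rot: [-180.0, 0.2, 166.8]
contact_force: [-0.3, 0.2, 6.8]
opening: 0.0155
grasp_force: 40.8
```

>>> servo_tool(motion=[[[0,0,-0.6],[0,0,0]],[[0,0,-0.6],[0,0,0]],[[0,0,-0.6],[0,0,0]],[[0,0,-0.6],[0,0,0]],[[0,0,-0.6],[0,0,0]],[[0,0,-0.6],[0,0,0]],[[0,0,-0.6],[0,0,0]],[[0,0,-0.3],[0,0,0]]])

```text
time: 28.55
tcp_pos: [0.4896, -0.2993, 0.201]
eef_rot: [-179.9, 0.2, 166.8]
contact_force: [1.0, -0.1, -0.9]
opening: 0.0149
grasp_force: 39.7
```

>>> servo_tool(motion=[[[0.12,0.87,0],[0,0,0]],[[0.12,0.87,0],[0,0,0]],[[0.12,0.87,0],[0,0,0]],[[0.12,0.87,0],[0,0,0]],[[0.12,0.87,0],[0,0,0]],[[0.12,0.87,0],[0,0,0]],[[0.12,0.87,0],[0,0,0]],[[0.12,0.87,0],[0,0,0]]])

```text
time: 29.22
tcp_pos: [0.5143, -0.0171, 0.1975]
eef_rot: [-180.0, -0.0, 166.8]
contact_force: [0.9, -0.4, -2.1]
opening: 0.015
grasp_force: 39.8
```

>>> servo_tool(motion=[[[0.12,0.87,0],[0,0,0]],[[0.12,0.87,0],[0,0,0]],[[0.12,0.87,0],[0,0,0]],[[0.12,0.87,0],[0,0,0]],[[0.12,0.87,0],[0,0,0]],[[0.12,0.87,0],[0,0,0]],[[0.12,0.87,0],[0,0,0]],[[0,0,0],[0,0,0]]])

```text
time: 29.88
tcp_pos: [0.5364, 0.2357, 0.1974]
eef_rot: [179.7, -0.1, 167.3]
contact_force: [-0.0, 0.9, -2.1]
opening: 0.0154
grasp_force: 39.8
```

>>> servo_tool(motion=[[[0,0,0],[0,0,0.96]],[[0,0,0],[0,0,0.96]],[[0,0,0],[0,0,0.96]],[[0,0,0],[0,0,0.96]],[[0,0,0],[0,0,0.96]],[[0,0,0],[0,0,0.96]],[[0,0,0],[0,0,0.96]],[[0,0,0],[0,0,0.96]]])

```text
time: 30.55
tcp_pos: [0.5374, 0.2257, 0.1973]
eef_rot: [-180.0, -0.0, 122.5]
contact_force: [-0.6, 0.1, -1.7]
opening: 0.0152
grasp_force: 39.8
```

```bash
python3 - <<'E'
from h import *
plan((.535,.226,.085,122.8))
E
```

```text
now [0.5374 0.2257 0.1973] [-1.7995e+02 -1.0000e-02  1.2250e+02]
(0.535, 0.226, 0.085, 122.8) turn -0.05 shift [ 0.04  -0.047  2.807]
```

>>> servo_tool(motion=[[[0.04,-0.05,0.47],[0,0,0]],[[0,0,0.47],[0,0,0]],[[0,0,0.47],[0,0,0]],[[0,0,0.47],[0,0,0]],[[0,0,0.47],[0,0,0]],[[0,0,0.45],[0,0,0]],[[0,0,0],[0,0,0]],[[0,0,0],[0,0,0]]])

```text
time: 31.22
tcp_pos: [0.5347, 0.2257, 0.0849]
eef_rot: [-179.9, -0.0, 122.8]
contact_force: [-0.2, -0.1, -0.5]
opening: 0.0151
grasp_force: 41.2
```

>>> servo_tool(motion=[[[0,0,0],[0,0,0]],[[0,0,0],[0,0,0]],[[0,0,0],[0,0,0]],[[0,0,0],[0,0,0]],[[0,0,0],[0,0,0]],[[0,0,-0.4],[0,0,0]],[[0,0,-0.8],[0,0,0]],[[0,0,-0.8],[0,0,0]]], hand=0.6)

```text
time: 31.88
tcp_pos: [0.5343, 0.2258, 0.1658]
eef_rot: [-179.8, -0.0, 122.8]
contact_force: [0.3, 1.3, 0.4]
opening: 0.0514
grasp_force: 0.0
```

>>> servo_tool(motion=[[[0,0,-0.8],[0,0,0]],[[0,0,-0.8],[0,0,0]],[[0,0,0],[0,0,0]],[[0,0,0],[0,0,0]],[[0,0,0],[0,0,0]],[[0,0,0],[0,0,0]],[[0,0,0],[0,0,0]],[[0,0,0],[0,0,0]]])

```text
time: 32.55
tcp_pos: [0.5347, 0.226, 0.2286]
eef_rot: [-179.9, -0.0, 122.8]
contact_force: [0.4, -0.2, 0.4]
opening: 0.0514
grasp_force: 0.0
```

```bash
python3 - <<'E'
from h import *
np.set_printoptions(precision=4,suppress=True)
t=grab("top"); s=grab("side")
f=lambda im,x0,y0,x1,y1,k:cv2.resize(im[y0:y1,x0:x1],None,fx=k,fy=k,interpolation=cv2.INTER_CUBIC)
c=np.zeros((600,800,3),np.uint8); c[:375,:375]=f(t,100,130,250,280,2.5);c[:375,375:800]=f(s,250,140,420,290,2.5)
c[380:600,:270]=f(t,455,215,545,288,3)[:220,:270] if 0 else cv2.resize(t[215:288,455:545],(270,220)); c[380:600,300:500]=cv2.resize(s[350:480,320:440],(200,220))
cv2.imwrite("pics/c7.png",cv2.cvtColor(c,cv2.COLOR_RGB2BGR))
cv2.imwrite("pics/t7.png",cv2.cvtColor(t,cv2.COLOR_RGB2BGR));cv2.imwrite("pics/s7.png",cv2.cvtColor(s,cv2.COLOR_RGB2BGR))
print(blobs(t,(0,150,60),(4,255,255),(470,200,545,280),5),blobs(s,(0,150,60),(4,255,255),(330,340,400,430),5))
plan()
E
```

```text
[[511.7, 242.7, 14.8, 29.3, 73.3, 316.0]] [[364.5, 387.5, 20.1, 47.8, 3.6, 823.0]]
now [0.535  0.2261 0.229 ] [-179.92   -0.    122.78]
```

View pics/c7.png

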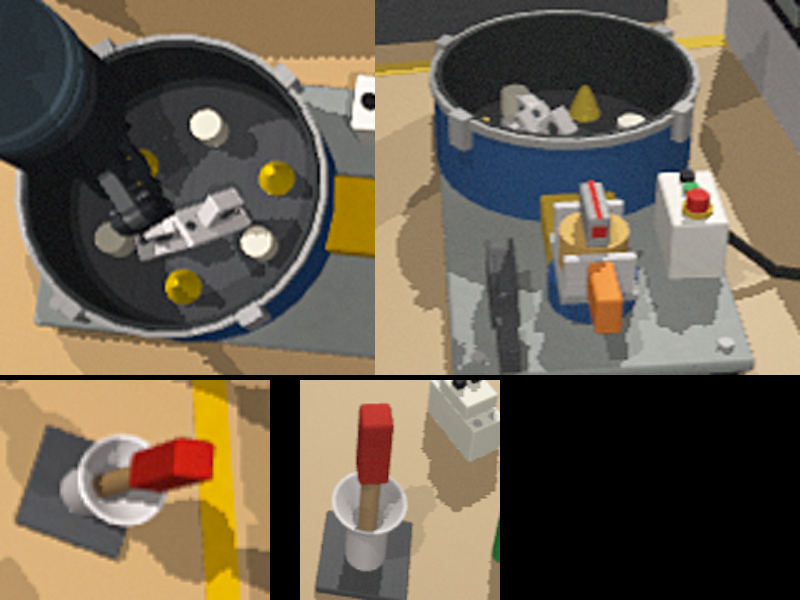

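Both brackets lie in the pot around (176,219), with the stones still in place. The rod is still in its tube and its red handle is at (512,243). Next I measure the handle and tube by mask.

```bash
python3 - <<'E'
from h import *
np.set_printoptions(precision=4,suppress=True)
L=lambda f:cv2.cvtColor(cv2.imread(f),cv2.COLOR_BGR2RGB)
t,s=L("pics/t7.png"),L("pics/s7.png")
def red(im,roi):
    x0,y0,x1,y1=roi;h=cv2.cvtColor(im,cv2.COLOR_RGB2HSV)[y0:y1,x0:x1];m=cv2.inRange(h,np.array((0,150,60)),np.array((4,255,255)));return h,m
for n,im,roi in(("top",t,(485,220,545,270)),("side",s,(335,345,395,430))):
    h,m=red(im,roi); v=h[...,2][m>0]; th,_=cv2.threshold(v.reshape(-1,1),0,255,cv2.THRESH_OTSU)
    mm=((h[...,2]>th)&(m>0)).astype(np.uint8); c=max(cv2.findContours(mm,0,1)[0],key=cv2.contourArea)
    print(n,"otsu",th,"bright rect",[np.array(k)+(np.array(roi[:2]) if i==0 else 0) for i,k in enumerate(cv2.minAreaRect(c))],cv2.contourArea(c))
    M=cv2.boundingRect(m); print(" bbox",M[0]+roi[0],M[1]+roi[1],M[2:])
    if n=="top":
        for row in h[...,2][16:36:2,10:46:2]*(m[16:36:2,10:46:2]>0): print(*row)
# white funnel rim in top: hull of grey-white pixels
h=cv2.cvtColor(t,cv2.COLOR_RGB2HSV)[225:270,465:515]; m=cv2.inRange(h,np.array((0,0,170)),np.array((180,40,255)))
c=max(cv2.findContours(m,0,1)[0],key=cv2.contourArea); e=cv2.fitEllipse(cv2.convexHull(c)); u=(e[0][0]+465,e[0][1]+225); print("rim",u,e[1],plane("top",*u,.078))
h=cv2.cvtColor(s,cv2.COLOR_RGB2HSV)[395:440,330:395]; m=cv2.inRange(h,np.array((0,0,150)),np.array((180,40,255)))
c=max(cv2.findContours(m,0,1)[0],key=cv2.contourArea); print("side rim bbox",[a+b for a,b in zip(cv2.boundingRect(c),(330,395,0,0))])
# dark foot
h=cv2.cvtColor(t,cv2.COLOR_RGB2HSV)[222:285,452:515]; m=cv2.inRange(h,np.array((0,0,0)),np.array((180,80,95)))
c=max(cv2.findContours(m,0,1)[0],key=cv2.contourArea); R_=cv2.minAreaRect(c); print("foot",R_[0][0]+452,R_[0][1]+222,R_[1:], plane("top",R_[0][0]+452,R_[0][1]+222,.008))
for uu,vv in((519.3,241.5),): print("handle top@.18",plane("top",uu,vv,.18))
E
```

```text
top otsu 165.0 bright rect [array([518.5693, 240.3069]), array([11.9404, 11.8409]), np.float64(5.7105937004089355)] 114.0
 bbox 498 234 (28, 18)
0 0 0 0 0 0 0 147 144 181 211 206 208 203 0 186 0 0
0 0 0 0 147 144 150 144 147 195 209 203 206 204 200 0 0 0
0 0 0 147 150 148 146 148 148 202 209 205 205 198 200 0 0 0
0 0 152 148 152 150 148 144 148 211 208 208 202 205 205 0 0 0
0 0 151 151 149 147 148 148 147 220 210 207 205 204 207 0 0 0
0 0 148 149 149 154 150 142 126 165 165 181 196 204 203 0 0 0
0 0 152 148 136 117 105 89 87 86 86 0 61 0 0 0 0 0
0 0 114 93 85 88 89 85 81 0 0 0 0 0 0 0 0 0
0 0 0 0 0 0 0 0 0 0 0 0 0 0 0 0 0 0
0 0 0 0 0 0 0 0 0 0 0 0 0 0 0 0 0 0
side otsu 158.0 bright rect [array([366. , 370.5]), array([13., 18.]), np.float64(90.0)] 202.0
 bbox 354 364 (22, 48)
rim (493.9349708557129, 248.38482284545898) (29.393705368041992, 36.64303970336914) [ 0.4663 -0.3975  0.078 ]
side rim bbox [339, 404, 20, 36]
foot 481.8999996185303 251.79999542236328 ((35.733734130859375, 34.46881866455078), 18.43494987487793) [ 0.4672 -0.4004  0.008 ]
handle top@.18 [ 0.4663 -0.4005  0.18  ]
```

```bash
python3 - <<'E'
from h import *
print(plane("top",518.6,240.5,.18))
plan((.468,-.399,.245,84.3),(.468,-.399,.129,84.3),(.468,-.399,.275,84.3),(.498,.2865,.275,84.3))
E
```

```text
[ 0.46805805 -0.39937451  0.18      ]
now [0.535  0.2261 0.229 ] [-179.92   -0.    122.78]
(0.468, -0.399, 0.245, 84.3) turn 6.72 shift [-15.718  -0.114  -0.401]
(0.468, -0.399, 0.129, 84.3) turn -0.0 shift [0.  0.  2.9]
(0.468, -0.399, 0.275, 84.3) turn -0.0 shift [ 0.    0.   -3.65]
(0.498, 0.2865, 0.275, 84.3) turn -0.0 shift [17.127 -0.956 -0.   ]
```

>>> servo_tool(motion=[[[0,0,0],[0,0,0.84]],[[0,0,0],[0,0,0.84]],[[0,0,0],[0,0,0.84]],[[0,0,0],[0,0,0.84]],[[0,0,0],[0,0,0.84]],[[0,0,0],[0,0,0.84]],[[0,0,0],[0,0,0.84]],[[0,0,0],[0,0,0.84]]])

```text
time: 33.32
tcp_pos: [0.5352, 0.2263, 0.2294]
eef_rot: [-180.0, 0.0, 84.0]
contact_force: [0.0, -0.5, 0.5]
opening: 0.0512
grasp_force: 0.0
```

>>> servo_tool(motion=[[[-0.87,0,-0.05],[0,0,0]],[[-0.87,0,-0.05],[0,0,0]],[[-0.87,0,-0.05],[0,0,0]],[[-0.87,0,-0.05],[0,0,0]],[[-0.87,0,-0.05],[0,0,0]],[[-0.87,0,-0.05],[0,0,0]],[[-0.87,0,-0.05],[0,0,0]],[[-0.87,0,-0.05],[0,0,0]]])

```text
time: 33.98
tcp_pos: [0.507, -0.0523, 0.2457]
eef_rot: [-180.0, -0.0, 84.3]
contact_force: [1.3, 0.6, 0.4]
opening: 0.0513
grasp_force: 0.0
```

>>> servo_tool(motion=[[[-0.87,0,0],[0,0,0]],[[-0.87,0,0],[0,0,0]],[[-0.87,0,0],[0,0,0]],[[-0.87,0,0],[0,0,0]],[[-0.87,0,0],[0,0,0]],[[-0.87,0,0],[0,0,0]],[[-0.87,0,0],[0,0,0]],[[-0.87,0,0],[0,0,0]]])

```text
time: 34.65
tcp_pos: [0.4793, -0.3292, 0.2455]
eef_rot: [-180.0, -0.0, 84.3]
contact_force: [0.4, -0.6, -0.0]
opening: 0.0513
grasp_force: 0.0
```

>>> servo_tool(motion=[[[-0.87,0,0],[0,0,0]],[[-0.87,0,0],[0,0,0]],[[0,0,0],[0,0,0]],[[0,0,0],[0,0,0]],[[0,0,0],[0,0,0]],[[0,0,0],[0,0,0]],[[0,0,0],[0,0,0]],[[0,0,0],[0,0,0]]])

```text
time: 35.32
tcp_pos: [0.4735, -0.3957, 0.2457]
eef_rot: [180.0, -0.0, 84.4]
contact_force: [0.2, 0.4, -0.4]
opening: 0.0509
grasp_force: 0.0
```

```bash
python3 - <<'E'
from h import *
plan((.468,-.399,.129,84.3))
t=grab("top"); print(blobs(t,(0,150,60),(4,255,255),(470,200,545,280),5),blobs(grab("side"),(0,150,60),(4,255,255),(330,340,400,430),5))
E
```

```text
now [ 0.4735 -0.3957  0.2457] [ 1.7999e+02 -3.0000e-02  8.4380e+01]
(0.468, -0.399, 0.129, 84.3) turn 0.01 shift [-0.096 -0.128  2.919]
[[511.5, 242.6, 14.8, 29.5, 74.7, 319.0]] [[364.4, 387.5, 20.1, 47.9, 4.1, 828.5]]
```

>>> servo_tool(motion=[[[-0.1,-0.13,0],[0,0,0]],[[0,0,0],[0,0,0]],[[0,0,0.5],[0,0,0]],[[0,0,0.5],[0,0,0]],[[0,0,0.5],[0,0,0]],[[0,0,0.5],[0,0,0]],[[0,0,0.5],[0,0,0]],[[0,0,0.42],[0,0,0]]])

```text
time: 36.08
tcp_pos: [0.4666, -0.4004, 0.1276]
eef_rot: [-180.0, -0.0, 84.2]
contact_force: [0.2, 0.0, -0.8]
opening: 0.0511
grasp_force: 0.0
```

>>> servo_tool(motion=[[[0,0,0],[0,0,0]],[[0,0,0],[0,0,0]],[[0,0,0],[0,0,0]],[[0,0,0],[0,0,0]],[[0,0,0],[0,0,0]],[[0,0,0],[0,0,0]],[[0,0,0],[0,0,0]],[[0,0,0],[0,0,0]]], hand=0, squeeze=80)

```text
time: 36.75
tcp_pos: [0.4674, -0.4006, 0.1293]
eef_rot: [180.0, 0.0, 84.3]
contact_force: [0.2, -0.4, 1.4]
opening: 0.0229
grasp_force: 79.4
```

>>> servo_tool(motion=[[[0,0,-0.3],[0,0,0]],[[0,0,-0.5],[0,0,0]],[[0,0,-0.5],[0,0,0]],[[0,0,-0.5],[0,0,0]],[[0,0,-0.5],[0,0,0]],[[0,0,-0.5],[0,0,0]],[[0,0,-0.5],[0,0,0]],[[0,0,-0.4],[0,0,0]]])

```text
time: 37.42
tcp_pos: [0.4673, -0.4008, 0.2795]
eef_rot: [179.9, 0.1, 84.2]
contact_force: [-0.3, -0.9, -0.7]
opening: 0.0233
grasp_force: 79.2
```

>>> servo_tool(motion=[[[0.85,-0.05,0],[0,0,0]],[[0.85,-0.05,0],[0,0,0]],[[0.85,-0.05,0],[0,0,0]],[[0.85,-0.05,0],[0,0,0]],[[0.85,-0.05,0],[0,0,0]],[[0.85,-0.05,0],[0,0,0]],[[0.85,-0.05,0],[0,0,0]],[[0.85,-0.05,0],[0,0,0]]])

```text
time: 38.08
tcp_pos: [0.4782, -0.1268, 0.2778]
eef_rot: [179.9, -0.0, 84.2]
contact_force: [0.7, 0.1, -1.5]
opening: 0.0232
grasp_force: 79.3
```

>>> servo_tool(motion=[[[0.85,-0.05,0],[0,0,0]],[[0.85,-0.05,0],[0,0,0]],[[0.85,-0.05,0],[0,0,0]],[[0.85,-0.05,0],[0,0,0]],[[0.85,-0.05,0],[0,0,0]],[[0.85,-0.05,0],[0,0,0]],[[0.85,-0.05,0],[0,0,0]],[[0.85,-0.05,0],[0,0,0]]])

```text
time: 38.75
tcp_pos: [0.4896, 0.1454, 0.2779]
eef_rot: [179.9, -0.0, 84.2]
contact_force: [0.3, 0.5, -0.9]
opening: 0.0233
grasp_force: 79.3
```

>>> servo_tool(motion=[[[0.85,-0.05,0],[0,0,0]],[[0.85,-0.05,0],[0,0,0]],[[0.85,-0.05,0],[0,0,0]],[[0.85,-0.05,0],[0,0,0]],[[0,0,0],[0,0,0]],[[0,0,0],[0,0,0]],[[0,0,0],[0,0,0]],[[0,0,0],[0,0,0]]])

```text
time: 39.42
tcp_pos: [0.4957, 0.2784, 0.2774]
eef_rot: [180.0, 0.0, 84.1]
contact_force: [0.1, -0.4, -0.3]
opening: 0.0233
grasp_force: 79.3
```

```bash
cat > circ.py <<'E'
from h import *
import sys
def circ(rad,a0,a1,n,psi=84.3,c=(.548,.2445)):
    a=np.radians(np.linspace(a0,a1,n+1)); P=np.c_[c[0]+rad*np.cos(a),c[1]+rad*np.sin(a)]
    D=np.diff(P,axis=0)/.04; q=np.radians(psi); T=np.c_[D@[np.cos(q),np.sin(q)],D@[np.sin(q),-np.cos(q)]].round(2)
    for i in range(0,n,8): print([[x,y] for x,y in T[i:i+8].tolist()])
E
python3 - <<'E'
from circ import *
plan((.498,.2865,.275,84.3),(.498,.2865,.155,84.3))
circ(.065,140,140+400,40)
E
```

```text
now [0.4957 0.2784 0.2774] [1.7997e+02 4.0000e-02 8.4140e+01]
(0.498, 0.2865, 0.275, 84.3) turn -0.03 shift [0.208 0.036 0.059]
(0.498, 0.2865, 0.155, 84.3) turn -0.0 shift [0. 0. 3.]
[[-0.25, -0.14], [-0.27, -0.09], [-0.28, -0.05], [-0.28, 0.0], [-0.28, 0.05], [-0.26, 0.1], [-0.24, 0.14], [-0.21, 0.18]]
[[-0.18, 0.22], [-0.14, 0.25], [-0.09, 0.27], [-0.05, 0.28], [0.0, 0.28], [0.05, 0.28], [0.1, 0.26], [0.14, 0.24]]
[[0.18, 0.21], [0.22, 0.18], [0.25, 0.14], [0.27, 0.09], [0.28, 0.05], [0.28, -0.0], [0.28, -0.05], [0.26, -0.1]]
[[0.24, -0.14], [0.21, -0.18], [0.18, -0.22], [0.14, -0.25], [0.09, -0.27], [0.05, -0.28], [-0.0, -0.28], [-0.05, -0.28]]
[[-0.1, -0.26], [-0.14, -0.24], [-0.18, -0.21], [-0.22, -0.18], [-0.25, -0.14], [-0.27, -0.09], [-0.28, -0.05], [-0.28, 0.0]]
```

>>> servo_tool(motion=[[[0.21,0.04,0],[0,0,0]],[[0,0,0],[0,0,0]],[[0,0,0.5],[0,0,0]],[[0,0,0.5],[0,0,0]],[[0,0,0.5],[0,0,0]],[[0,0,0.5],[0,0,0]],[[0,0,0.4],[0,0,0]],[[0,0,0.2],[0,0,0]]])

```text
time: 40.08
tcp_pos: [0.4968, 0.2875, 0.1709]
eef_rot: [-179.9, 0.1, 84.3]
contact_force: [-1.4, -0.7, -1.6]
opening: 0.0233
grasp_force: 79.3
```

>>> servo_tool(motion=[[[0,0,0.2],[0,0,0]],[[0,0,0.2],[0,0,0]],[[0,0,0],[0,0,0]],[[0,0,0],[0,0,0]],[[0,0,0],[0,0,0]],[[0,0,0],[0,0,0]],[[0,0,0],[0,0,0]],[[0,0,0],[0,0,0]]])

```text
time: 40.75
tcp_pos: [0.4979, 0.2885, 0.1572]
eef_rot: [180.0, -0.0, 84.3]
contact_force: [0.2, -0.1, 0.4]
opening: 0.023
grasp_force: 79.3
```

>>> servo_tool(motion=[[[-0.25,-0.14,0],[0,0,0]],[[-0.27,-0.09,0],[0,0,0]],[[-0.28,-0.05,0],[0,0,0]],[[-0.28,0,0],[0,0,0]],[[-0.28,0.05,0],[0,0,0]],[[-0.26,0.1,0],[0,0,0]],[[-0.24,0.14,0],[0,0,0]],[[-0.21,0.18,0],[0,0,0]]])

```text
time: 41.42
tcp_pos: [0.4975, 0.2037, 0.1569]
eef_rot: [-180.0, 0.0, 84.2]
contact_force: [0.8, 0.4, -1.9]
opening: 0.0232
grasp_force: 79.2
```

>>> servo_tool(motion=[[[-0.18,0.22,0],[0,0,0]],[[-0.14,0.25,0],[0,0,0]],[[-0.09,0.27,0],[0,0,0]],[[-0.05,0.28,0],[0,0,0]],[[0,0.28,0],[0,0,0]],[[0.05,0.28,0],[0,0,0]],[[0.1,0.26,0],[0,0,0]],[[0.14,0.24,0],[0,0,0]]])

```text
time: 42.08
tcp_pos: [0.5807, 0.1898, 0.1567]
eef_rot: [180.0, 0.0, 84.2]
contact_force: [-0.1, 0.6, -0.7]
opening: 0.023
grasp_force: 79.2
```

>>> servo_tool(motion=[[[0.18,0.21,0],[0,0,0]],[[0.22,0.18,0],[0,0,0]],[[0.25,0.14,0],[0,0,0]],[[0.27,0.09,0],[0,0,0]],[[0.28,0.05,0],[0,0,0]],[[0.28,0,0],[0,0,0]],[[0.28,-0.05,0],[0,0,0]],[[0.26,-0.1,0],[0,0,0]]])

```text
time: 42.75
tcp_pos: [0.6077, 0.2699, 0.1568]
eef_rot: [-180.0, -0.0, 84.3]
contact_force: [0.0, -0.5, -1.2]
opening: 0.0234
grasp_force: 79.2
```

>>> servo_tool(motion=[[[0.24,-0.14,0],[0,0,0]],[[0.21,-0.18,0],[0,0,0]],[[0.18,-0.22,0],[0,0,0]],[[0.14,-0.25,0],[0,0,0]],[[0.09,-0.27,0],[0,0,0]],[[0.05,-0.28,0],[0,0,0]],[[0,-0.28,0],[0,0,0]],[[-0.05,-0.28,0],[0,0,0]]])

```text
time: 43.42
tcp_pos: [0.5343, 0.3107, 0.157]
eef_rot: [-180.0, -0.0, 84.3]
contact_force: [-0.2, -0.0, -0.7]
opening: 0.023
grasp_force: 79.2
```

>>> servo_tool(motion=[[[-0.1,-0.26,0],[0,0,0]],[[-0.14,-0.24,0],[0,0,0]],[[-0.18,-0.21,0],[0,0,0]],[[-0.22,-0.18,0],[0,0,0]],[[-0.25,-0.14,0],[0,0,0]],[[-0.27,-0.09,0],[0,0,0]],[[-0.28,-0.05,0],[0,0,0]],[[-0.28,0,0],[0,0,0]]])

```text
time: 44.08
tcp_pos: [0.4815, 0.2455, 0.157]
eef_rot: [-180.0, 0.0, 84.3]
contact_force: [0.5, -0.0, -1.6]
opening: 0.0233
grasp_force: 79.3
```

```bash
python3 - <<'E'
from circ import *
plan()
t=grab("top"); s=grab("side")
f=lambda im,x0,y0,x1,y1,k:cv2.resize(im[y0:y1,x0:x1],None,fx=k,fy=k,interpolation=cv2.INTER_CUBIC)
t0=cv2.imread("pics/top0.png")[:,:,::-1]
c=np.zeros((600,800,3),np.uint8); c[:375,:375]=f(t,100,130,250,280,2.5);c[:375,375:750]=f(t0,100,130,250,280,2.5); c[376:600,:320]=f(s,250,130,410,242,2)
cv2.imwrite("pics/c8.png",cv2.cvtColor(c,cv2.COLOR_RGB2BGR))
E
```

```text
now [0.4815 0.2455 0.157 ] [-179.99    0.     84.29]
```

View pics/c8.png

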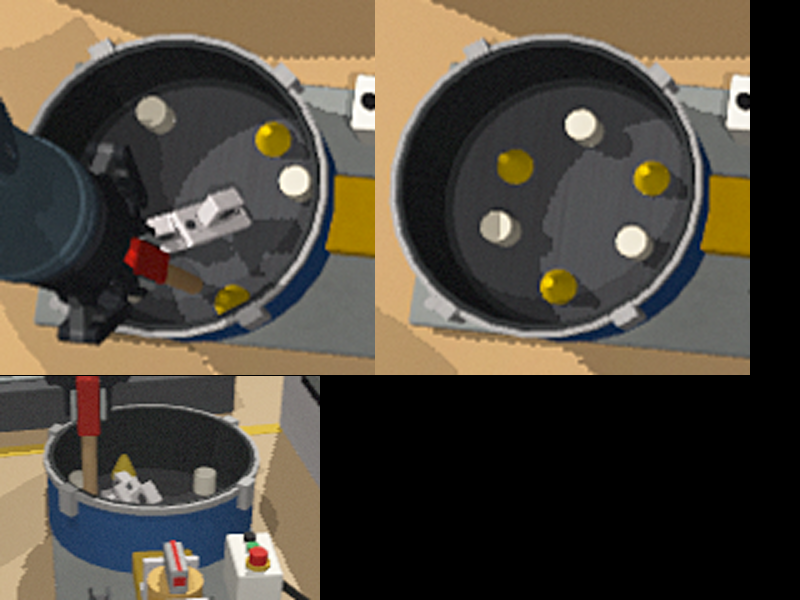

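The view shows that the four visible stones have shifted well, by 30 mm or more. The other two are hidden behind the gripper. I lift the rod clear and look again.

>>> servo_tool(motion=[[[0,0,-0.4],[0,0,0]],[[0,0,-0.4],[0,0,0]],[[0,0,-0.4],[0,0,0]],[[0,0,-0.4],[0,0,0]],[[0,0,-0.4],[0,0,0]],[[0,0,-0.4],[0,0,0]],[[0,0,-0.4],[0,0,0]],[[0,0,-0.2],[0,0,0]]])

```text
time: 44.85
tcp_pos: [0.4834, 0.2471, 0.2789]
eef_rot: [179.9, -0.1, 84.3]
contact_force: [-0.3, 0.7, -1.2]
opening: 0.0231
grasp_force: 79.3
```

>>> servo_tool(motion=[[[-0.85,0,0],[0,0,0]],[[-0.85,0,0],[0,0,0]],[[-0.85,0,0],[0,0,0]],[[-0.85,0,0],[0,0,0]],[[-0.85,0,0],[0,0,0]],[[-0.85,0,0],[0,0,0]],[[-0.85,0,0],[0,0,0]],[[-0.85,0,0],[0,0,0]]])

```text
time: 45.52
tcp_pos: [0.4548, -0.0257, 0.2768]
eef_rot: [180.0, -0.0, 84.3]
contact_force: [0.4, -0.6, -1.8]
opening: 0.0233
grasp_force: 79.4
```

>>> servo_tool(motion=[[[-0.85,0,0],[0,0,0]],[[-0.85,0,0],[0,0,0]],[[-0.85,0,0],[0,0,0]],[[0,0,0],[0,0,0]],[[0,0,0],[0,0,0]],[[0,0,0],[0,0,0]],[[0,0,0],[0,0,0]],[[0,0,0],[0,0,0]]])

```text
time: 46.18
tcp_pos: [0.4452, -0.1243, 0.2767]
eef_rot: [-180.0, -0.0, 84.4]
contact_force: [1.5, -0.7, -1.8]
opening: 0.0231
grasp_force: 79.4
```

```bash
python3 - <<'E'
from circ import *
t=grab("top"); s=grab("side")
t0=np.ascontiguousarray(cv2.imread("pics/top0.png")[:,:,::-1])
for im in(t0,t): print([b[:2]+b[-1:] for b in blobs(im,(20,150,60),(32,255,255),(108,140,228,270),15)])
f=lambda im,x0,y0,x1,y1,k:cv2.resize(im[y0:y1,x0:x1],None,fx=k,fy=k,interpolation=cv2.INTER_CUBIC)
c=np.zeros((600,800,3),np.uint8); c[:450,:450]=f(t,100,130,250,280,3); c[:300,450:800]=f(s,250,130,425,280,2)
c[450:600,:]=0; c[300:600,450:800]=f(s,230,300,440,480,350/210)[:300,:350]
cv2.imwrite("pics/c9.png",cv2.cvtColor(c,cv2.COLOR_RGB2BGR))
plan((.4674,-.4006,.277,84.3),(.4674,-.4006,.131,84.3))
E
```

```text
[[173.0, 244.5, 143.5], [155.5, 196.5, 139.0], [210.5, 201.0, 132.0]]
[[138.2, 217.8, 143.5], [208.7, 185.4, 135.0], [191.4, 248.2, 87.5]]
now [ 0.4451 -0.1246  0.2768] [-1.7999e+02 -1.0000e-02  8.4390e+01]
(0.4674, -0.4006, 0.277, 84.3) turn 0.02 shift [-6.810e+00  1.239e+00 -5.000e-03]
(0.4674, -0.4006, 0.131, 84.3) turn -0.0 shift [0.   0.   3.65]
```

View pics/c9.png

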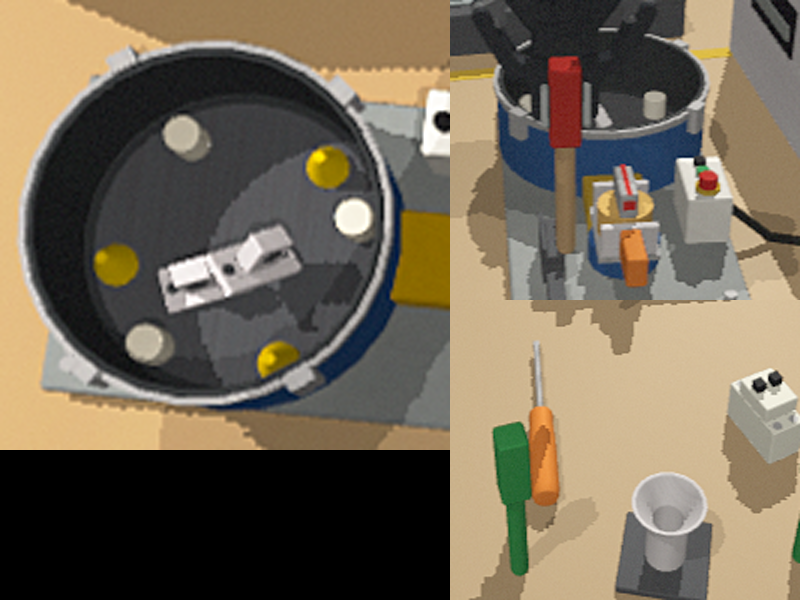

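All six pieces have shifted by 32 mm or more, and the stones and brackets are all in the pot. Next the rod goes back into its tube.

>>> servo_tool(motion=[[[-0.85,0.15,0],[0,0,0]],[[-0.85,0.15,0],[0,0,0]],[[-0.85,0.15,0],[0,0,0]],[[-0.85,0.15,0],[0,0,0]],[[-0.85,0.15,0],[0,0,0]],[[-0.85,0.16,0],[0,0,0]],[[-0.85,0.16,0],[0,0,0]],[[-0.85,0.16,0],[0,0,0]]])

```text
time: 46.95
tcp_pos: [0.4673, -0.4021, 0.2766]
eef_rot: [-180.0, -0.0, 84.4]
contact_force: [0.8, -0.0, -0.8]
opening: 0.0232
grasp_force: 79.4
```

>>> servo_tool(motion=[[[0,0,0],[0,0,0]],[[0,0,0],[0,0,0]],[[0,0,0],[0,0,0]],[[0,0,0],[0,0,0]],[[0,0,0.4],[0,0,0]],[[0,0,0.4],[0,0,0]],[[0,0,0],[0,0,0]],[[0,0,0],[0,0,0]]])

```text
time: 47.62
tcp_pos: [0.467, -0.3995, 0.2446]
eef_rot: [-179.9, -0.1, 84.4]
contact_force: [1.2, -0.1, -1.1]
opening: 0.0233
grasp_force: 79.3
```

```bash
python3 - <<'E'
from h import *
plan((.4674,-.4006,.131,84.3))
E
```

```text
now [ 0.467  -0.3995  0.2446] [-1.7994e+02 -8.0000e-02  8.4380e+01]
(0.4674, -0.4006, 0.131, 84.3) turn 0.01 shift [-0.027  0.013  2.841]
```

>>> servo_tool(motion=[[[-0.03,0.01,0.35],[0,0,0]],[[0,0,0.35],[0,0,0]],[[0,0,0.35],[0,0,0]],[[0,0,0.35],[0,0,0]],[[0,0,0.35],[0,0,0]],[[0,0,0.35],[0,0,0]],[[0,0,0],[0,0,0]],[[0,0,0],[0,0,0]]])

```text
time: 48.28
tcp_pos: [0.4675, -0.4022, 0.1616]
eef_rot: [180.0, -0.0, 84.3]
contact_force: [-0.4, -0.6, -1.2]
opening: 0.0232
grasp_force: 79.3
```

>>> servo_tool(motion=[[[0,0,0.15],[0,0,0]],[[0,0,0.15],[0,0,0]],[[0,0,0.15],[0,0,0]],[[0,0,0.15],[0,0,0]],[[0,0,0.12],[0,0,0]],[[0,0,0],[0,0,0]],[[0,0,0],[0,0,0]],[[0,0,0],[0,0,0]]])

```text
time: 48.95
tcp_pos: [0.4671, -0.4026, 0.1322]
eef_rot: [180.0, 0.0, 84.3]
contact_force: [0.2, 0.4, -1.2]
opening: 0.0233
grasp_force: 79.3
```

>>> servo_tool(motion=[[[0,0,0.06],[0,0,0]],[[0,0,0],[0,0,0]],[[0,0,0],[0,0,0]],[[0,0,0],[0,0,0]],[[0,0,0],[0,0,0]],[[0,0,0],[0,0,0]],[[0,0,0],[0,0,0]],[[0,0,0],[0,0,0]]], hand=0.6)

```text
time: 49.62
tcp_pos: [0.4671, -0.4024, 0.1298]
eef_rot: [180.0, 0.0, 84.3]
contact_force: [-0.3, -0.8, 0.0]
opening: 0.0514
grasp_force: 0.0
```

>>> servo_tool(motion=[[[0,0,-0.4],[0,0,0]],[[0,0,-0.4],[0,0,0]],[[0,0,-0.4],[0,0,0]],[[0,0,-0.4],[0,0,0]],[[0,0,-0.5],[0,0,0]],[[0,0,-0.5],[0,0,0]],[[0,0,-0.5],[0,0,0]],[[0,0,-0.3],[0,0,0]]])

```text
time: 50.28
tcp_pos: [0.4675, -0.4031, 0.2679]
eef_rot: [179.9, 0.1, 84.3]
contact_force: [0.6, 0.5, 0.7]
opening: 0.0514
grasp_force: 0.0
```

>>> servo_tool(motion=[[[0.85,0,0],[0,0,0]],[[0.85,0,0],[0,0,0]],[[0.85,0,0],[0,0,0]],[[0.85,0,0],[0,0,0]],[[0.85,0,0],[0,0,0]],[[0.85,0,0],[0,0,0]],[[0.85,0,0],[0,0,0]],[[0,0,0],[0,0,0]]])

```text
time: 50.95
tcp_pos: [0.4919, -0.1577, 0.265]
eef_rot: [-179.9, -0.2, 84.8]
contact_force: [0.4, 1.0, -0.5]
opening: 0.0513
grasp_force: 0.0
```

```bash
python3 - <<'E'
from h import *
t=grab("top"); s=grab("side")
c=np.zeros((480,800,3),np.uint8); c[:480,:400]=cv2.resize(t[130:350,100:540],(400,200)).repeat(1,0)[:200].shape and 0
c[:200,:400]=cv2.resize(t[130:350,100:540],(400,200)); c[210:480,:400]=cv2.resize(t[140:275,340:540],(400,270)); c[:,400:]=cv2.resize(s[130:480,190:482],(400,480))
cv2.imwrite("pics/c10.png",cv2.cvtColor(c,cv2.COLOR_RGB2BGR))
print(blobs(t,(0,150,60),(4,255,255),(470,200,545,280),5),blobs(s,(0,150,60),(4,255,255),(330,340,400,430),5))
E
```

```text
[[520.5, 242.3, 13.0, 10.0, 84.3, 90.5]] [[364.5, 388.5, 47.0, 21.0, 90.0, 851.0]]
```

View pics/c10.png

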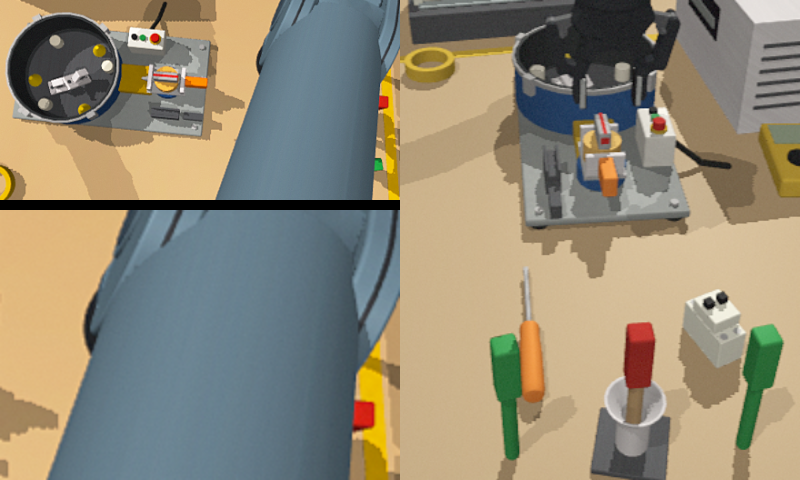

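The rod stands upright in its tube, with the handle at (364,388) in the side view, close to where it started. The pin is home, the pot holds everything, the bystanders are untouched and the arm is clear. Handing in.

```bash
python3 -c "
from rig import r
print(r.sign_off())"
```

```text
the job is handed in; nothing more can be done
None
```

The job is handed in, with no verdict returned: drive locked with the pin home, both brackets (only two were on the bench) and all six stones in the pot, every stone shifted about 32 mm or more, and the rod back in its stand.

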